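# Weigh in a batch of dish blanks on the sprung scale

## Robot

A 6-joint arm with a two-finger parallel gripper is mounted at the origin on the work surface. World frame = base frame: x ahead of the robot, y to its left, z up, the work surface at z = 0. Lengths are in m, angles in rad, forces in N, time in s.
With the tool pointing down it reaches from about 0.35 to 0.775 m from the base axis. Payload 7.3 kg.
Tool frame: the origin (TCP) lies at the very end of the fingers, on their centre line; the grasp point (between the pads) lies 19 mm behind it (robot.tcp_to_grasp is the distance from the TCP to the grasp point, in m); x points along the fingers, y is the direction in which the jaws open and shut, and the axes are right-handed (so a half turn about x gives the same grasp; the last joint's range is limited). The gripper opens to 92 mm and grips with 3 to 60 N. Pads are 19 mm wide; open, the fingers measure 130 mm over their backs; the gripper's body (75 mm by 190 mm) begins 47 mm behind the grasp point.
Start: joints at [1.035, 0.342, 1.524, -0, 1.275, -0.146], TCP at [0.199, 0.486, 0.227] pointing down, gripper open.
Joint ranges: [-2.53, 2.53], [-0.77, 2.02], [0.04, 2.7], [-1, 4.14], [0.28, 2.66], [-3.11, 3.11]. Speed limits (rad/s): [2.57, 2.57, 3.14, 3.14, 3.14, 3.14].

## Interface

Orientations are given as [roll, pitch, yaw] about the fixed x, y, z axes, in that order (R = Rz(yaw) Ry(pitch) Rx(roll)).
In Python, from cell import robot gives the robot as it stands.
- The arm moves only by the tool move_arm, never from a script. Its argument "increments" is a list of rows, each a list of 4 numbers: the shift along the tool's x, y, z normalised to -1 to 1, where 1 is 40 cm, then the turn about the tool's x normalised to -1 to 1, where 1 is 60 degrees. In form: [[dx, dy, dz, twist], ...]. A call has 1 to 5 rows; each row is the pose to reach, as a shift and turn from the pose commanded when the call began, along the tool's axes at that moment; what a row does not reach only later rows make up. A row lasts 1/8 s, in which the tool goes at most 62.5 mm and 10.7 degrees, less where a joint would pass 70% of its speed; a pose out of reach is approached as far as the arm can. A call with a number of a shift or a turn outside -1 to 1 is refused whole. A call with a gripper value outside its range is refused whole. "gripper" is the closure, from 0 (fully open) to 1 (shut), set as the call begins (left out, the last holds). The fingers move at their own pace and stop on an object; "squeeze" is the grip in N (left out, the last holds). Time passes only in rows, so rows that repeat a pose let the fingers close. It gives the time, the measured TCP pose, the force and the opening at its end, in the units of the state.
- robot.observe(): the state, without advancing time (a new reading comes with each control period).
- robot.read_camera(name): name is "scene" or "top" or "wrist"; returns the picture (400x640x3 uint8, red, green, blue); there is no depth.
- robot.camera_params(name): a dict with "fx", "fy", "cx", "cy" (pixels), "R" (3x3) and "t" (3): a world point X has camera coordinates R X + t; the wrist camera has in their place "tool_from_camera" (4x4, takes a point from camera to tool coordinates, whose origin is the TCP and whose axes are the tool frame's). Camera axes: x right, y down, z forward; pixel columns grow to the right and rows downward; lengths in m; the calibration is good to about 2 mm. A picture is of the moment at which its call begins: read the wrist's pose just before it. camera_params takes no time and is no camera call.
- robot.hand_in(): hands the job in, once; it reports no verdict.
The state is a dict: "time": time; "qpos": joint angles; "qvel": joint speeds; "joint_efforts": joint torques, N m; "tool_pos": TCP position; "tool_rot": TCP orientation; "contact_force": force on the tool from outside, world axes, zero at the start; "torque": the same for the moment, N m; "opening": finger opening in m.
Only numpy, scipy, OpenCV 4.12 (cv2) and the standard library are available. Lean on these libraries where they do the work, as an engineer would, in place of code of your own. Each camera call takes 0.05 s, during which the arm holds its last target.

## Task

Put every dish blank from the bench into the weighing tray while the tray stands on the bench, each lying flat with its round chuck recess facing up; turn over those that lie recess down. Then hang the tray by its handle bar on the twin hook of the sprung scale, with the bar resting in both hooks, let the load down slowly so that the pointer never jumps, and leave it hanging free with the pointer settled. Do not disturb the mill body, the wax jar or the brush.

Things in the scene. Friction and masses are not known exactly. Their poses are not given: they have to be found in the camera images.
- blank_a: square dish blank of pale wood, 56 x 56 x 20 mm, about 50 g; origin at its centre; its z axis is square to the flat faces and points out of the face that has a round chuck recess (40 mm across, 6 mm deep); the other face is plain. On the bench, lying flat, recess up or recess down. May be absent.
- blank_b: square dish blank of pale wood, 56 x 56 x 20 mm, about 50 g; origin at its centre; its z axis is square to the flat faces and points out of the face that has a round chuck recess (40 mm across, 6 mm deep); the other face is plain. On the bench, lying flat, recess up or recess down. May be absent.
- blank_c: square dish blank of pale wood, 56 x 56 x 20 mm, about 50 g; origin at its centre; its z axis is square to the flat faces and points out of the face that has a round chuck recess (40 mm across, 6 mm deep); the other face is plain. On the bench, lying flat, recess up or recess down. May be absent.
- blank_d: square dish blank of pale wood, 56 x 56 x 20 mm, about 50 g; origin at its centre; its z axis is square to the flat faces and points out of the face that has a round chuck recess (40 mm across, 6 mm deep); the other face is plain. On the bench, lying flat, recess up or recess down. May be absent.
- tray: loose plywood tray, about 0.45 kg, outside 152 (x) x 292 (y) x 32 mm high, walls and floor 6 mm; origin under its centre, z up. A fixed steel bail spans it along x at y = 0: flat uprights at x = +-73 mm, a 10 mm round bar 150 mm above the underside. Two blanks fit side by side on each side of it, e.g. at x = +-33, y = +-85 mm, fingers closing along tray y
- tray_grip (a point): middle of the bail's bar and of the dark wooden grip block on it (36 mm along tray x, 14 mm along y, 18 mm high); x along the bar. Pinch the block from above, fingers closing along tray y; the bar is bare for the hooks on both sides of the block
- scale: fixed sprung scale: a cream post 36 mm square and 450 mm tall on a steel base (200 x 140 x 12 mm); origin at the foot of the post, z up. The twin hook points along the scale's -y, its seat 190 mm from the origin; its carriage is 158 mm or more behind the seat. To hang the tray bring the bar in at least 25 mm above the seat, then straight down into the notches
- hook_seat (a point): midway between the two hooks, where the middle of the tray's bar comes to rest, bar along x (either way round); axes as the scale's; moves with the hook; about 283 mm above the bench unloaded. The prongs (8 mm steel, at x = +-35 mm) come from the post 9 mm above this point, dip into 45-degree V notches and end 22 mm farther out (-y), tips 13 mm above it
- hook (a joint): how far the sprung twin hook and its pointers have been pulled down, m: 0 unloaded, up to 0.12; spring 120 N/m (about 80 mm per kg), well damped (12 N s/m). The empty tray draws it to about 0.037, four blanks add about 0.016
- mill: bystander: turned pepper-mill body of brown wood, 115 mm tall, 56 mm across, standing on the bench; origin under its centre
- wax_jar: bystander: amber glass jar with a steel lid, 60 mm tall, 64 mm across; origin under its centre
- dust_brush: bystander: bench brush lying on the bench; origin on its underside
Things that resemble listed ones, but are neither listed nor needed, are in the scene too. What is shaped like the blank_d but blue or orange is not meant.

How it is judged:
By the outcome, as a careful person would: the job done as asked, in the order asked, and still so for the second after the job is handed in, with the robot touching nothing.
Of blank_a, blank_b only 1 to 2 are there at a start; the rules pass over those that are not, and their reading is None.
Of blank_c, blank_d only 1 to 2 are there at a start; the rules pass over those that are not, and their reading is None.
At some moment in a run one of blank_a, blank_b, blank_c, blank_d may be knocked a few centimetres aside while the robot is not near it.
It also fails if it takes over 210 s, if anything falls off the work surface, if the arm or the gripper's body presses on something with over 40 N, if the wrist force passes 120 N, or if a joint passes its speed limit or range.

## Working session

There is one attempt and no reset: what is moved stays moved. The work goes in short steps, Python scripts to look and compute and a tool call to move; the robot and the scene stay as the last step left them, time stands still between calls to the robot, and variables do not carry over. Pictures are saved under pics/ and viewed, and the job is handed in when it is done.

Besides the shell and the picture viewer there is one more tool, called after "Call:" by a JSON object that holds its "name" and its "arguments". move_arm: Moves the arm, as the interface text tells. Its arguments: {"type":"object","properties":{"increments":{"type":"array","items":{"type":"array","items":{"type":"number"}}},"gripper":{"type":"number"},"squeeze":{"type":"number"}},"required":["increments"]}

```bash
ls; mkdir -p pics; python3 - <<'E'
from cell import robot
import cv2
print(robot.observe())
for n in ["scene","top","wrist"]:
    cv2.imwrite(f"pics/{n}0.png",robot.read_camera(n)[:,:,::-1]); print(n,robot.camera_params(n))
E
```

```text
pics
{'time': 0.0, 'qpos': array([ 1.03497994e+00,  3.42734222e-01,  1.52506537e+00, -5.99407101e-05,
        1.27543159e+00, -1.46007441e-01]), 'qvel': array([ 0.00098073, -0.0014335 ,  0.00172104,  0.00015981,  0.00018393,
       -0.00021136]), 'joint_efforts': array([ 1.31498462e-03, -4.31244099e+01, -2.44220674e+01,  7.19234138e-02,
        5.59836463e-02, -1.52170383e-04]), 'tool_pos': array([0.19927751, 0.48523016, 0.22602215]), 'tool_rot': array([-1.68183771,  1.56915679, -2.07162916]), 'contact_force': array([-0.48331851, -0.19788194, -0.41620511]), 'torque': array([ 0.07937902, -0.03621228, -0.02155249]), 'opening': 0.09179802626015106}
scene {'fx': 404.9047253238407, 'fy': 404.9047253238407, 'cx': 317.1785239516359, 'cy': 201.74697293286468, 'R': array([[ 0.42561636,  0.90487379, -0.00735794],
       [ 0.7704028 , -0.36660805, -0.52161102],
       [-0.47468962,  0.21633761, -0.85315169]]), 't': array([-0.26654606, -0.35886189,  1.71259846])}
top {'fx': 442.8781977122898, 'fy': 442.8781977122898, 'cx': 314.6477607523838, 'cy': 200.12038748279608, 'R': array([[ 0.02377941, -0.99960687,  0.01485435],
       [-0.99287331, -0.02534966, -0.11644731],
       [ 0.11677809, -0.01197944, -0.99308578]]), 't': array([-0.01617083,  0.61315609,  1.6496868 ])}
wrist {'fx': 303.29581422350304, 'fy': 303.29581422350304, 'cx': 321.395407115434, 'cy': 198.84378947333417, 'tool_from_camera': array([[-9.02333034e-04, -2.49699798e-01,  9.68322878e-01,
        -1.57887427e-01],
       [ 9.99999314e-01, -9.47926725e-04,  6.87410489e-04,
         4.65959963e-04],
       [ 7.46252875e-04,  9.68322835e-01,  2.49700482e-01,
        -6.66378116e-02],
       [ 0.00000000e+00,  0.00000000e+00,  0.00000000e+00,
         1.00000000e+00]])}
```

View pics/scene0.png

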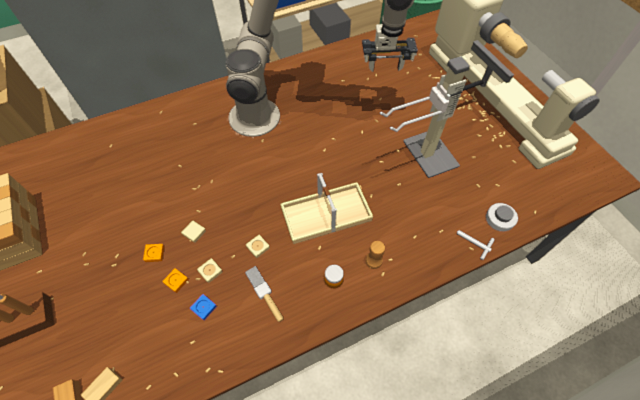

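View pics/top0.png

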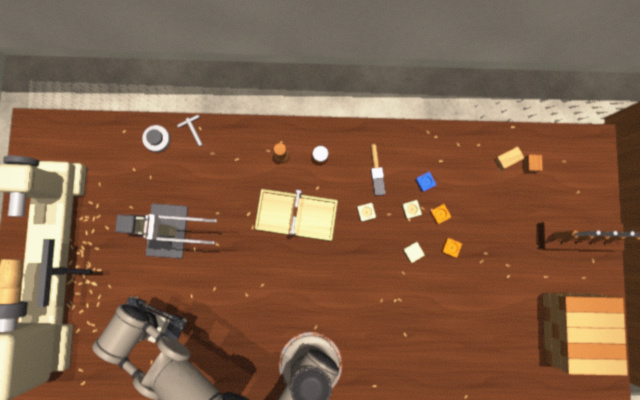

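View pics/wrist0.png

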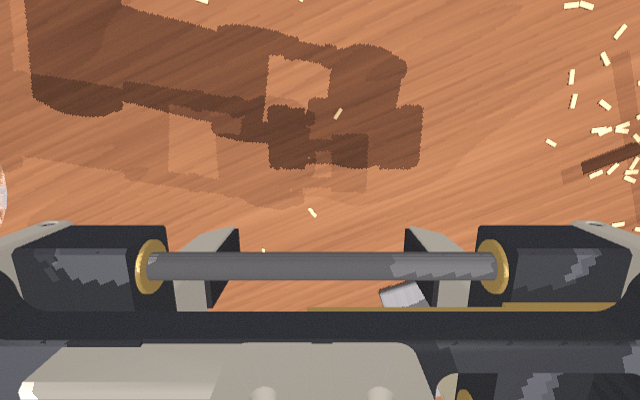

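Top view: three pale blanks, at about (366,212) recess up, (412,209) recess up and (414,252) plain face up. The blue and orange ones are decoys. The tray is near (297,215), and the scale's prongs point right, toward -y. I'll enlarge these areas to measure them.

```bash
cat > h.py <<'E'
from cell import robot
import numpy as np, cv2
from scipy.spatial.transform import Rotation as Ro
def snap(n,name,box=None,s=1):
    im=robot.read_camera(n)[:,:,::-1].copy()
    cv2.imwrite(f"pics/{name}_raw.png",im)
    crop(f"{name}_raw",name,box,s)
def crop(src,name,box=None,s=1):
    im=cv2.imread(f"pics/{src}.png")
    if box is not None: im=im[box[1]:box[3],box[0]:box[2]]
    if s!=1: im=cv2.resize(im,None,fx=s,fy=s,interpolation=cv2.INTER_CUBIC)
    cv2.imwrite(f"pics/{name}.png",im)
def campose(n,st=None):
    p=robot.camera_params(n)
    if n!="wrist": R,t=p["R"],p["t"]; return p,R.T,-R.T@t
    st=st or robot.observe(); T=np.eye(4);T[:3,:3]=Ro.from_euler("xyz",st["tool_rot"]).as_matrix();T[:3,3]=st["tool_pos"]
    W=T@p["tool_from_camera"]; return p,W[:3,:3],W[:3,3]
def ray(n,u,v,z,st=None):
    p,R,c=campose(n,st); d=R@np.array([(u-p["cx"])/p["fx"],(v-p["cy"])/p["fy"],1]); return c+d*(z-c[2])/d[2]
def proj(n,X,st=None):
    p,R,c=campose(n,st); q=R.T@(np.asarray(X)-c); return np.array([p["fx"]*q[0]/q[2]+p["cx"],p["fy"]*q[1]/q[2]+p["cy"]])
def tool(st=None):
    st=st or robot.observe(); return np.array(st["tool_pos"]),Ro.from_euler("xyz",st["tool_rot"]).as_matrix()
def jawyaw(): 
    p,R=tool(); return np.degrees(np.arctan2(R[1,1],R[0,1]))
def go(target,yaw=None):
    """print normalised increment to reach TCP target, jaw (tool y) yaw in deg mod 180"""
    p,R=tool(); d=R.T@(np.asarray(target)-p)
    tw=0
    if yaw is not None:
        e=(yaw-jawyaw()+90)%180-90; tw=-e   # tool x down: +twist = -yaw
    st=robot.observe()
    print("t",round(st["time"],2),"p",p.round(4),"jaw",round(jawyaw(),1),"q",st["qpos"].round(2),"inc",(d/0.4).round(4),"tw",round(tw/60,4),"mm",(d*1000).round(1))
E
python3 - <<'E'
from h import *
p,R=tool();print(R.round(3))
crop("top0","top_bl",(340,180,480,280),5.7)
crop("top0","top_tr",(240,170,360,260),6.5)
crop("top0","top_sc",(100,180,240,280),5.7)
for u,v in [(366,212),(412,209),(414,252),(426,181),(441,213),(453,247)]: print(u,v,ray("top",u,v,.02).round(3))
E
```

```text
[[-0.001  0.38   0.925]
 [-0.001  0.925 -0.38 ]
 [-1.    -0.001 -0.   ]]
366 212 [ 0.574 -0.199  0.02 ]
412 209 [ 0.59  -0.376  0.02 ]
414 252 [ 0.426 -0.384  0.02 ]
426 181 [ 0.701 -0.431  0.02 ]
441 213 [ 0.578 -0.488  0.02 ]
453 247 [ 0.449 -0.533  0.02 ]
```

View pics/top_bl.png

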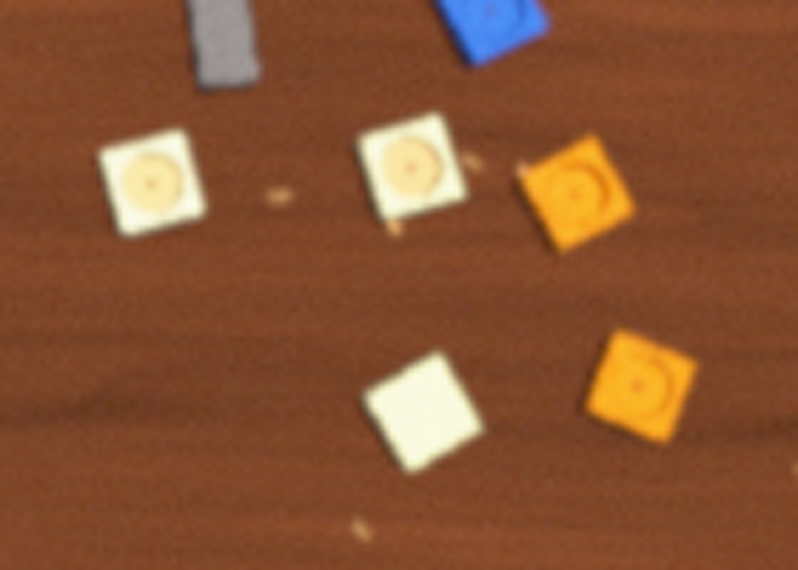

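View pics/top_tr.png

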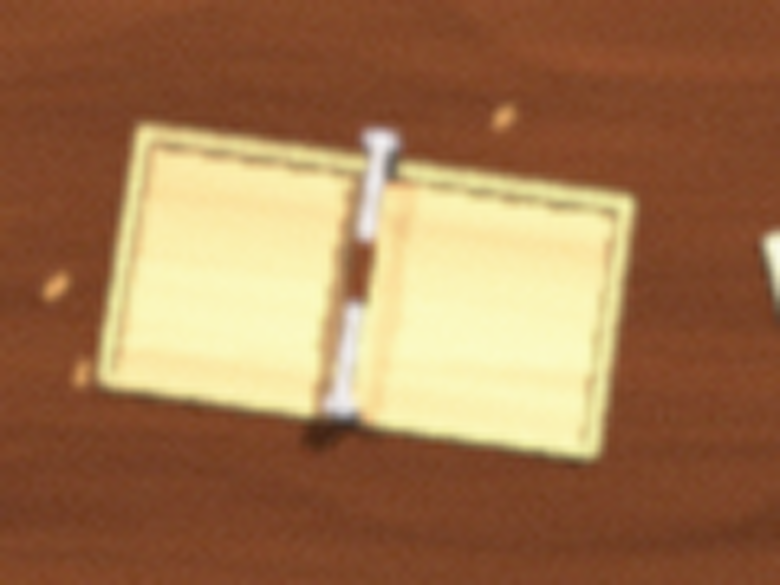

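View pics/top_sc.png

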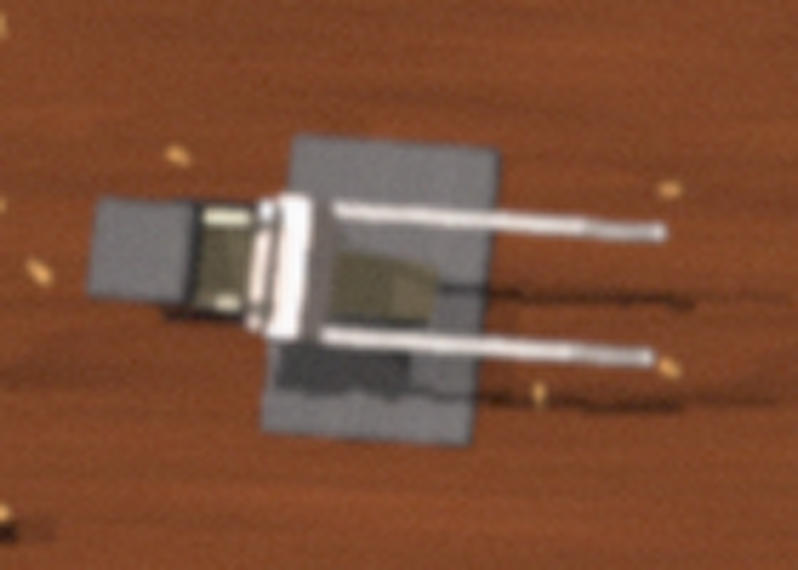

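```bash
python3 - <<'E'
from h import *
def w(x,y,x0,y0,s,z): return ray("top",(x+.5)/s-.5+x0,(y+.5)/s-.5+y0,z)
def quad(name,pts,x0,y0,s,z):
    P=np.array([w(a,b,x0,y0,s,z) for a,b in pts]); e=np.roll(P,-1,0)-P
    print(name,"c",P.mean(0).round(4),"sides",np.linalg.norm(e,axis=1).round(3),"dir",np.degrees(np.arctan2(e[:,1],e[:,0])).round(1))
quad("A",[(98,150),(183,129),(207,213),(123,237)],340,180,5.7,.02)
quad("B",[(357,136),(439,113),(468,198),(385,220)],340,180,5.7,.02)
quad("C",[(363,398),(438,352),(484,430),(411,474)],340,180,5.7,.02)
quad("tray",[(137,123),(636,196),(600,460),(98,387)],240,170,6.5,.032)
print("grip",w(358,270,240,170,6.5,.159),"bar",w(380,135,240,170,6.5,.15),w(340,415,240,170,6.5,.15))
t=[w(665,233,100,180,5.7,.296),w(652,358,100,180,5.7,.296)];b=[w(335,208,100,180,5.7,.292),w(325,333,100,180,5.7,.292)]
print("tips",t,np.linalg.norm(t[0]-t[1]),"base",b)
d=(t[0]+t[1]-b[0]-b[1])/2; print("dir",np.degrees(np.arctan2(d[1],d[0])))
quad("base",[(294,136),(498,150),(470,444),(262,430)],100,180,5.7,.012)
print("mill",ray("top",280,149,.1),"jar",ray("top",320,154,.06))
E
```

```text
A c [ 0.5762 -0.2008  0.02  ] sides [0.059 0.059 0.059 0.061] dir [ -74.7 -163.5  107.3   16.8]
B c [ 0.5911 -0.3761  0.02  ] sides [0.058 0.06  0.058 0.059] dir [ -72.9 -161.2  106.2   18.6]
C c [ 0.4259 -0.3836  0.02  ] sides [0.06  0.06  0.057 0.059] dir [ -57.7 -149.1  121.7   32.9]
tray c [0.5578 0.0678 0.032 ] sides [0.296 0.156 0.295 0.156] dir [-96.9 173.3  83.1  -6.1]
grip [0.55821815 0.06974502 0.159     ] bar [0.63341505 0.06017202 0.15      ] [0.48015188 0.07747428 0.15      ]
tips [array([0.50951894, 0.31404951, 0.296     ]), array([0.43981703, 0.3178017 , 0.296     ])] 0.0698028277372405 base [array([0.51921906, 0.49982301, 0.292     ]), array([0.44936026, 0.50084934, 0.292     ])]
dir -92.98671544541797
base c [0.486  0.5606 0.012 ] sides [0.137 0.197 0.138 0.197] dir [-92.5 177.9  87.5  -2.3]
mill [0.79326813 0.1326441  0.1       ] jar [ 0.78739538 -0.01689267  0.06      ]
```

Cross-checks are good: blank sides measure about 59 mm, the tray 295x156 mm and the hook spacing 70 mm. I'll start with plain-up blank C, gripping it off-centre near one edge so it can be pivoted over.

```bash
python3 -c "
from h import *
go([.40,.12,.2],32)"
```

```text
t 0.15 p [0.1993 0.4854 0.2262] jaw 67.7 q [ 1.04  0.34  1.52  0.    1.28 -0.15] inc [ 0.0661 -0.6541  0.8112] tw 0.5944 mm [  26.4 -261.7  324.5]
```

Call:
{"name": "move_arm", "arguments": {"increments": [[0.066, -0.654, 0.811, 0.59], [0.066, -0.654, 0.811, 0.59], [0.066, -0.654, 0.811, 0.59], [0.066, -0.654, 0.811, 0.59], [0.066, -0.654, 0.811, 0.59]], "gripper": 0, "squeeze": 4}}

```text
time: 0.78
tool_pos: [0.3502, 0.2105, 0.2069]
tool_rot: [1.455, 1.57, 0.447]
contact_force: [0.6, 1.5, 0.3]
opening: 0.0918
```

```bash
python3 -c "
from h import *
go([.41,-.05,.15],32)"
```

```text
t 0.78 p [0.3502 0.2105 0.2069] jaw 32.2 q [ 0.35  0.15  1.85  0.    1.15 -0.21] inc [ 0.1422 -0.2212  0.6305] tw 0.0041 mm [ 56.9 -88.5 252.2]
```

Call:
{"name": "move_arm", "arguments": {"increments": [[0.142, -0.221, 0.63, 0], [0.142, -0.221, 0.63, 0], [0.142, -0.221, 0.63, 0], [0.142, -0.221, 0.63, 0], [0.142, -0.221, 0.63, 0]]}}

```text
time: 1.4
tool_pos: [0.4095, -0.0509, 0.1494]
tool_rot: [-2.091, 1.57, -3.102]
contact_force: [0.3, 0.9, -0.5]
opening: 0.0919
```

```bash
python3 -c "
from h import *
go([.438,-.31,.12],32)"
```

```text
t 1.4 p [ 0.4095 -0.0509  0.1494] jaw 32.1 q [-0.31  0.23  1.93 -0.    0.99 -0.87] inc [ 0.0735 -0.2833  0.5868] tw 0.0009 mm [  29.4 -113.3  234.7]
```

Call:
{"name": "move_arm", "arguments": {"increments": [[0.0735, -0.283, 0.587, 0], [0.0735, -0.283, 0.587, 0], [0.0735, -0.283, 0.587, 0], [0.0735, -0.283, 0.587, 0], [0.0735, -0.283, 0.587, 0]]}}

```text
time: 2.02
tool_pos: [0.4387, -0.3104, 0.1198]
tool_rot: [-1.312, 1.57, -2.324]
contact_force: [0.4, 0.3, 0.6]
opening: 0.0918
```

```bash
python3 -c "
from h import *
go([.4376,-.4027,.005],32)
snap('wrist','w1');snap('top','t1',(340,180,480,280),5.7)"
```

```text
t 2.02 p [ 0.4387 -0.3104  0.1198] jaw 32.1 q [-0.76  0.47  1.64 -0.    1.03 -1.32] inc [ 0.287  -0.1248  0.1941] tw 0.0009 mm [114.8 -49.9  77.6]
```

View pics/w1.png

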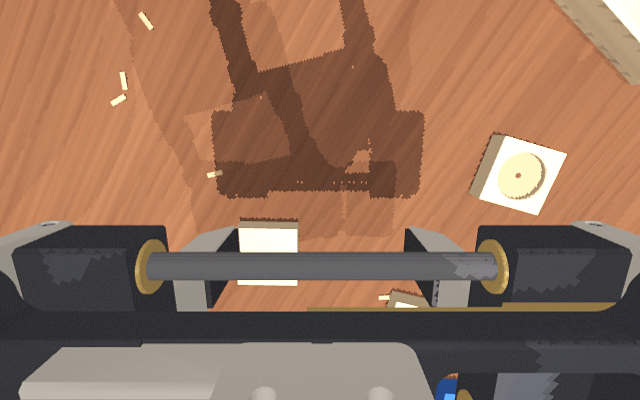

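```bash
python3 -c "
from h import *
import json
# top face corners of C in w1: (238,220),(297,220),(298,286)
for p in [(238,220),(298,220),(298,286),(238,286)]: print(ray('wrist',*p,.02).round(4))
print('A', [ray('wrist',*p,.02).round(4) for p in [(503,134),(567,154),(542,215),(477,196)]])
"
```

```text
[ 0.386  -0.3629  0.02  ]
[ 0.4314 -0.3344  0.02  ]
[ 0.4653 -0.3907  0.02  ]
[ 0.4171 -0.4209  0.02  ]
A [array([ 0.5372, -0.1792,  0.02  ]), array([ 0.594 , -0.1631,  0.02  ]), array([ 0.613 , -0.2149,  0.02  ]), array([ 0.5529, -0.2321,  0.02  ])]
```

Call:
{"name": "move_arm", "arguments": {"increments": [[0.14, -0.125, 0.194, 0], [0.14, -0.125, 0.194, 0], [0.14, -0.125, 0.194, 0], [0.287, -0.125, 0.194, 0], [0.287, -0.125, 0.194, 0]]}}

```text
time: 2.75
tool_pos: [0.4374, -0.3957, 0.0039]
tool_rot: [-3.069, 1.564, 2.208]
contact_force: [0.0, 0.6, 0.7]
opening: 0.0916
```

```bash
python3 -c "
from h import *
go([.4376,-.4027,.005],32)
snap('wrist','w2');snap('scene','s2',(100,180,320,340),3.6)"
```

```text
t 2.75 p [ 0.4374 -0.3957  0.0039] jaw 32.4 q [-0.87  0.71  1.57  0.    0.86 -1.43] inc [-0.0028 -0.0091  0.015 ] tw 0.006 mm [-1.1 -3.6  6. ]
```

View pics/s2.png

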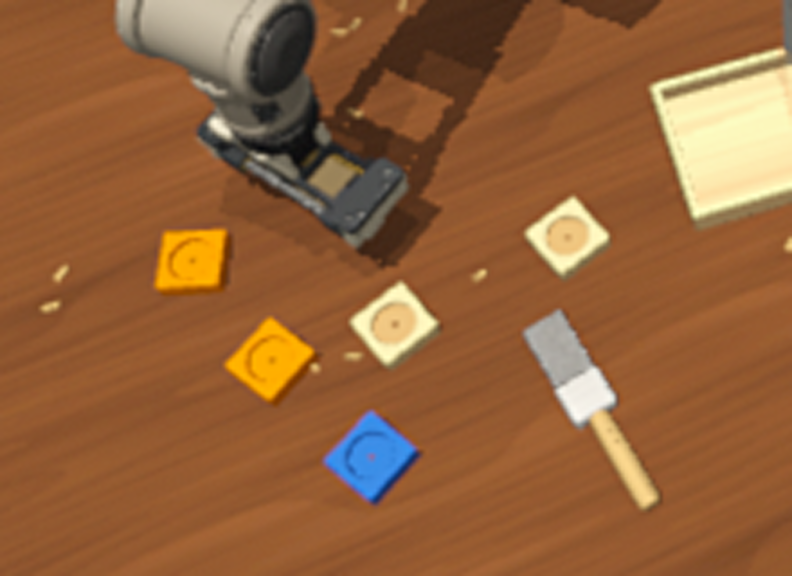

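View pics/w2.png

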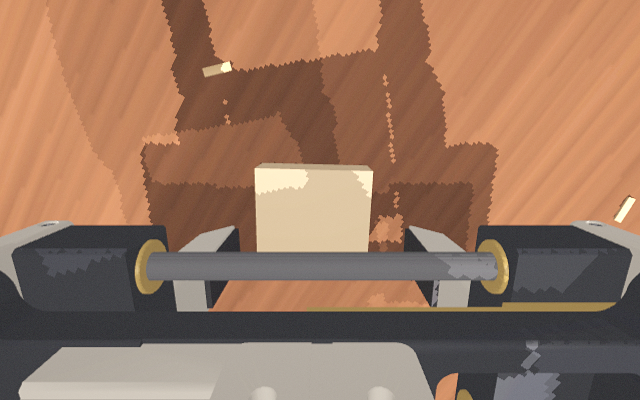

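```bash
python3 -c "
from h import *
p,R=tool()
for q in [(256,169),(372,171)]: print((R.T@(ray('wrist',*q,.02)-p)).round(4))"
```

```text
[-0.0128 -0.0309 -0.0445]
[-0.0128  0.025  -0.0435]
```

Call:
{"name": "move_arm", "arguments": {"increments": [[-0.002, -0.008, 0.016, 0], [-0.002, -0.008, 0.016, 0]]}}

```text
time: 3.1
tool_pos: [0.4397, -0.4074, 0.0086]
tool_rot: [0.146, 1.568, -0.861]
contact_force: [-0.8, -0.6, 0.8]
opening: 0.0919
```

Call:
{"name": "move_arm", "arguments": {"increments": [[0, 0, 0, 0], [0, 0, 0, 0], [0, 0, 0, 0], [0, 0, 0, 0], [0, 0, 0, 0]], "gripper": 1, "squeeze": 4}}

```text
time: 3.72
tool_pos: [0.4388, -0.4063, 0.0066]
tool_rot: [3.077, 1.57, 2.069]
contact_force: [0.2, 0.2, -0.5]
opening: 0.0561
```

Call:
{"name": "move_arm", "arguments": {"increments": [[-0.04, 0, 0, 0], [-0.09, 0, 0, 0], [-0.15, 0, 0, 0], [-0.2, 0, 0, 0], [-0.2, 0, 0, 0]]}}

```text
time: 4.35
tool_pos: [0.4398, -0.4074, 0.0892]
tool_rot: [0.153, 1.566, -0.854]
contact_force: [-0.5, -0.5, -1.1]
opening: 0.0562
```

```bash
python3 -c "
from h import *
go([.4376,-.4027,.08],32)
snap('wrist','w3');snap('scene','s3',(100,180,320,340),3.6)"
```

```text
t 4.35 p [ 0.4398 -0.4074  0.0892] jaw 32.3 q [-0.87  0.61  1.49  0.    1.04 -1.44] inc [ 0.0231  0.0015 -0.013 ] tw 0.0045 mm [ 9.2  0.6 -5.2]
```

View pics/s3.png

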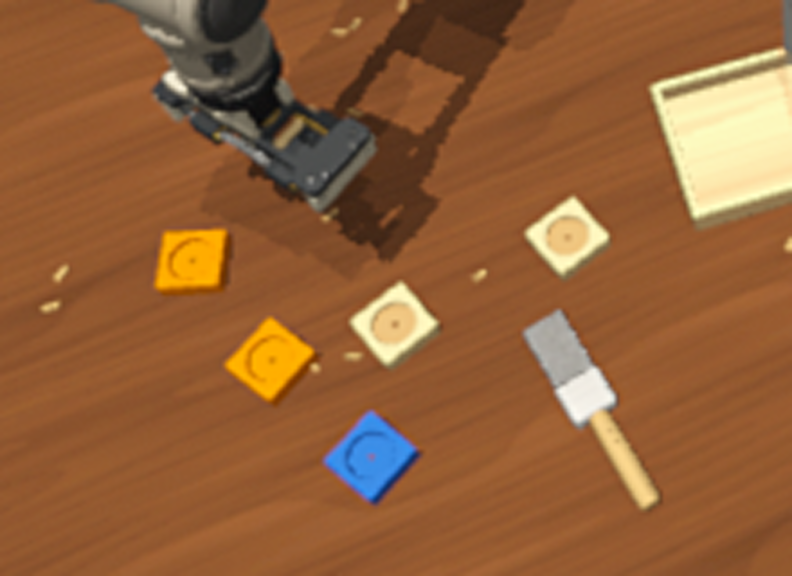

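View pics/w3.png

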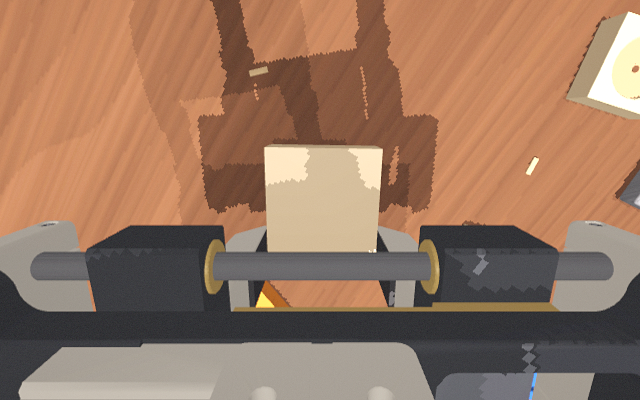

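The blank is held level, so it doesn't swing at 4 N. I'll drop to 3 N.

Call:
{"name": "move_arm", "arguments": {"increments": [[0.08, 0, 0, 0], [0.08, 0, 0, 0], [0.08, 0, 0, 0], [0.08, 0, 0, 0]], "squeeze": 3}}

```text
time: 4.95
tool_pos: [0.4393, -0.4068, 0.0556]
tool_rot: [0.207, 1.569, -0.801]
contact_force: [-0.0, 0.1, -0.6]
opening: 0.0557
```

```bash
python3 -c "
from h import *
go([.4376,-.4027,.04],32)
snap('wrist','w4')"
```

```text
t 4.95 p [ 0.4393 -0.4068  0.0556] jaw 32.3 q [-0.88  0.65  1.52  0.    0.97 -1.44] inc [ 0.039   0.0019 -0.011 ] tw 0.0044 mm [15.6  0.7 -4.4]
```

View pics/w4.png

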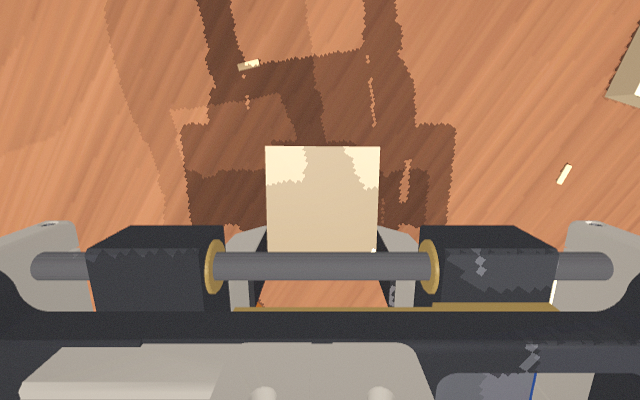

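It has started to tilt slightly. I'll put it down and regrip nearer the edge for more lever and a smaller contact patch.

Call:
{"name": "move_arm", "arguments": {"increments": [[0.06, 0, 0, 0], [0.122, 0, 0, 0], [0.122, 0, 0, 0], [0.122, 0, 0, 0]]}}

```text
time: 5.5
tool_pos: [0.4393, -0.4068, 0.007]
tool_rot: [0.186, 1.57, -0.822]
contact_force: [-0.7, 0.9, 0.6]
opening: 0.056
```

Call:
{"name": "move_arm", "arguments": {"increments": [[0, 0, 0, 0], [0, 0, 0, 0], [0, 0, 0.023, 0], [0, 0, 0.023, 0], [0, 0, 0.023, 0]], "gripper": 0.2}}

```text
time: 6.12
tool_pos: [0.4438, -0.4142, 0.0058]
tool_rot: [2.893, 1.57, 1.885]
contact_force: [-0.0, 0.2, -0.4]
opening: 0.0735
```

```bash
python3 -c "
from h import *
go([.4376,-.4027,.005],32)
snap('wrist','w5')
p,R=tool()
print(tool()[1].round(3))"
```

```text
t 6.12 p [ 0.4438 -0.4142  0.0058] jaw 32.3 q [-0.88  0.73  1.53  0.    0.89 -1.44] inc [ 0.002   0.0021 -0.0325] tw 0.0044 mm [  0.8   0.9 -13. ]
[[-0.     0.846  0.534]
 [ 0.     0.534 -0.846]
 [-1.     0.    -0.   ]]
```

View pics/w5.png

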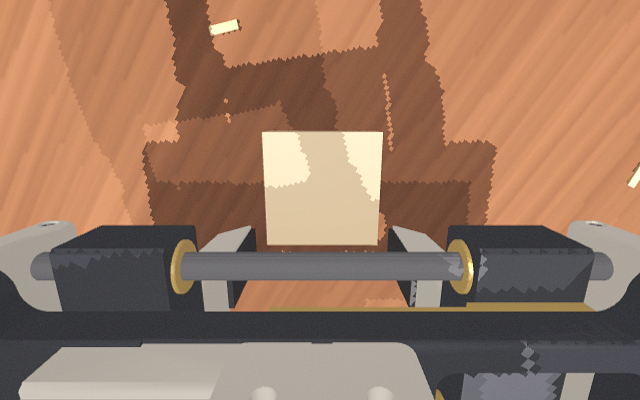

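```bash
python3 -c "
from h import *
p,R=tool()
for q in [(262,132),(382,132),(378,245),(266,245)]: print((R.T@(ray('wrist',*q,.02)-p)).round(4))"
```

```text
[-0.0142 -0.0269 -0.0619]
[-0.0142  0.0286 -0.0619]
[-0.0142  0.0294 -0.0057]
[-0.0142 -0.0277 -0.0057]
```

Call:
{"name": "move_arm", "arguments": {"increments": [[0, 0, -0.005, 0], [0, 0, -0.005, 0], [0, 0, -0.005, 0], [0, 0, -0.005, 0], [0, 0, -0.005, 0]], "gripper": 1, "squeeze": 3}}

```text
time: 6.8
tool_pos: [0.4428, -0.4124, 0.0059]
tool_rot: [2.541, 1.571, 1.533]
contact_force: [-0.3, 0.6, -0.2]
opening: 0.0563
```

Call:
{"name": "move_arm", "arguments": {"increments": [[-0.05, 0, 0, 0], [-0.1, 0, 0, 0], [-0.15, 0, 0, 0], [-0.15, 0, 0, 0], [-0.15, 0, 0, 0]]}}

```text
time: 7.42
tool_pos: [0.4425, -0.4121, 0.0651]
tool_rot: [-3.088, 1.57, 2.188]
contact_force: [0.1, 0.8, -0.6]
opening: 0.0559
```

```bash
python3 -c "
from h import *
go([.4376,-.4027,.005],32)
snap('wrist','w6')"
```

```text
t 7.42 p [ 0.4425 -0.4121  0.0651] jaw 32.3 q [-0.88  0.65  1.49  0.    1.   -1.44] inc [ 0.1503  0.0022 -0.0261] tw 0.0044 mm [ 60.1   0.9 -10.5]
```

View pics/w6.png

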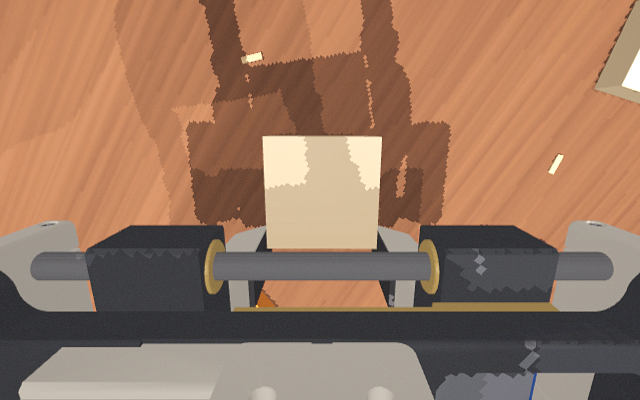

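Call:
{"name": "move_arm", "arguments": {"increments": [[-0.15, 0, 0, 0], [0, 0, 0, 0], [-0.15, 0, 0, 0], [0, 0, 0, 0], [-0.1, 0, 0, 0]]}}

```text
time: 8.1
tool_pos: [0.4384, -0.4073, 0.0931]
tool_rot: [-3.014, 1.545, 2.261]
contact_force: [-0.5, 0.2, -0.4]
opening: 0.0559
```

```bash
python3 -c "
from h import *
go([.4376,-.4027,.005],32)
snap('wrist','w7')"
```

```text
t 8.1 p [ 0.4384 -0.4073  0.0931] jaw 32.3 q [-0.88  0.62  1.46  0.    1.09 -1.44] inc [ 0.2203  0.0053 -0.0053] tw 0.0043 mm [88.1  2.1 -2.1]
```

View pics/w7.png

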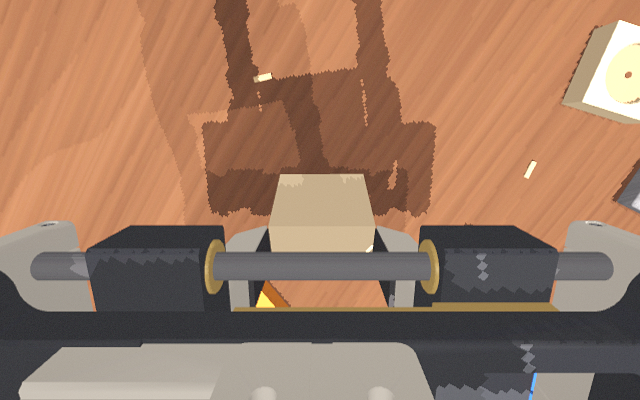

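Bouncing works: the blank now hangs about 50° down (lower edge at v=174, narrower). One more bounce should finish it.

Call:
{"name": "move_arm", "arguments": {"increments": [[0, 0, 0, 0], [-0.15, 0, 0, 0], [0, 0, 0, 0], [-0.05, 0, 0, 0], [-0.05, 0, 0, 0]]}}

```text
time: 8.78
tool_pos: [0.4432, -0.4129, 0.1265]
tool_rot: [0.169, 1.569, -0.839]
contact_force: [0.7, -0.1, -0.3]
opening: 0.056
```

```bash
python3 -c "
from h import *
go([.4376,-.4027,.005],32)
snap('wrist','w8')
snap('scene','s8',(100,180,320,340),3.6)"
```

```text
t 8.78 p [ 0.4432 -0.4129  0.1265] jaw 32.3 q [-0.88  0.58  1.43  0.    1.13 -1.44] inc [ 0.3037  0.0018 -0.0297] tw 0.0044 mm [121.5   0.7 -11.9]
```

View pics/w8.png

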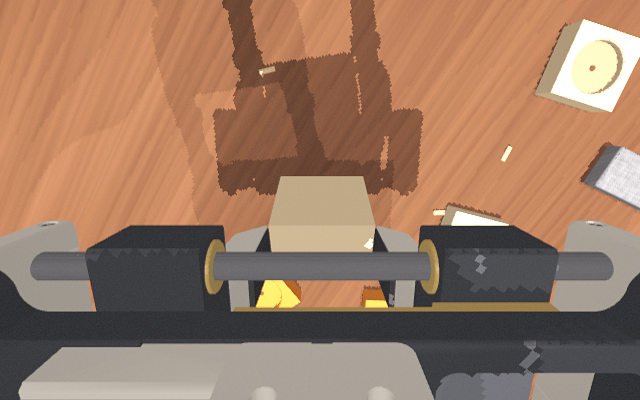

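View pics/s8.png

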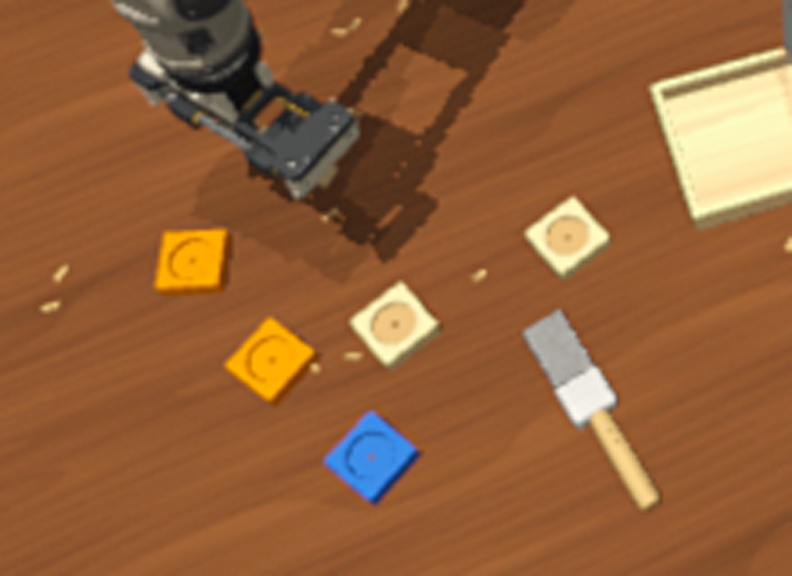

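Call:
{"name": "move_arm", "arguments": {"increments": [[0, 0, -0.155, 0], [0, 0, -0.26, 0], [0, 0, -0.32, 0], [0, 0, -0.35, 0], [0, 0, -0.36, 0]]}}

```text
time: 9.5
tool_pos: [0.3661, -0.2908, 0.1262]
tool_rot: [0.217, 1.57, -0.79]
contact_force: [0.5, -0.5, -0.6]
opening: 0.0558
```

```bash
python3 -c "
from h import *
go([.4376,-.4027,.005],32)
snap('wrist','w9')"
```

```text
t 9.5 p [ 0.3661 -0.2908  0.1262] jaw 32.3 q [-0.84  0.35  1.82  0.    0.97 -1.4 ] inc [0.3034 0.0018 0.3316] tw 0.0045 mm [121.4   0.7 132.6]
```

View pics/w9.png

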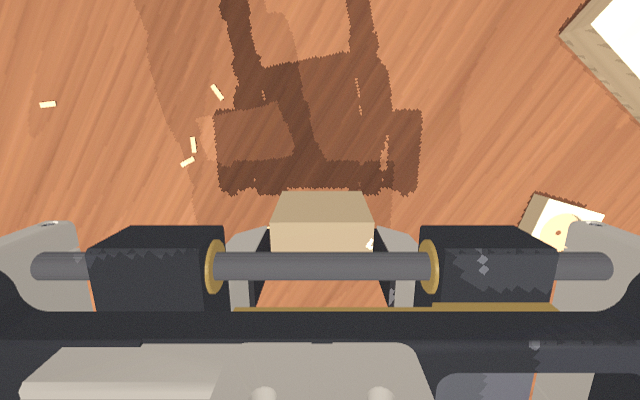

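```bash
python3 -c "
from h import *
crop('w9_raw','w9c',(220,170,420,310),4)"
```

```text
(no output)
```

View pics/w9c.png

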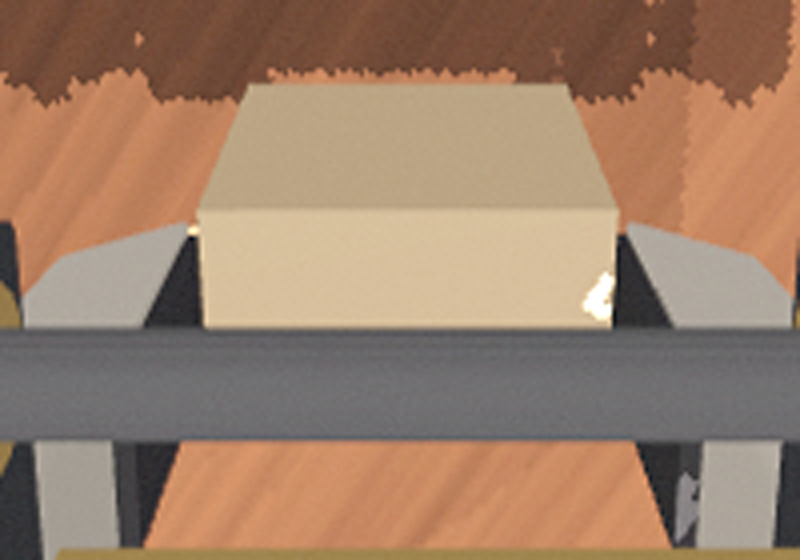

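The edges put the blank at about 84° (nearly vertical), with its lower edge about 50 mm below the TCP. Next I lower it to the bench and roll it over toward tool -z.

Call:
{"name": "move_arm", "arguments": {"increments": [[0.1, 0, 0, 0], [0.16, 0, 0, 0], [0.185, 0, 0, 0], [0.185, 0, 0, 0]]}}

```text
time: 10.05
tool_pos: [0.3661, -0.2911, 0.0517]
tool_rot: [3.128, 1.57, 2.121]
contact_force: [0.5, 0.3, -0.7]
opening: 0.0561
```

Call:
{"name": "move_arm", "arguments": {"increments": [[0.011, 0, -0.034, 0], [0.016, 0, -0.065, 0], [0.03, 0, -0.0925, 0], [0.05, 0, -0.112, 0], [0.05, 0, -0.112, 0]]}}

```text
time: 10.68
tool_pos: [0.3413, -0.2519, 0.0312]
tool_rot: [-2.963, 1.569, 2.313]
contact_force: [-0.4, -0.5, -0.6]
opening: 0.0557
```

```bash
python3 -c "
from h import *
go([.4376,-.4027,.005],32)
snap('wrist','w10')"
```

```text
t 10.68 p [ 0.3413 -0.2519  0.0312] jaw 32.3 q [-0.82  0.45  2.03  0.    0.66 -1.38] inc [0.0647 0.0022 0.4475] tw 0.0048 mm [ 25.9   0.9 179. ]
```

View pics/w10.png

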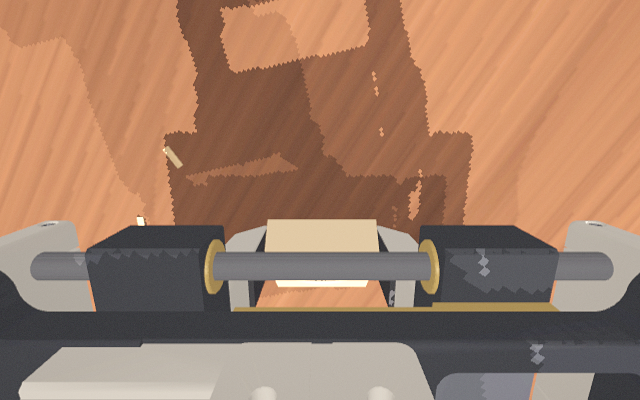

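It has rolled past vertical, with the end face and the sunlit recess face now showing. I'll lay it flat.

Call:
{"name": "move_arm", "arguments": {"increments": [[0.03, 0, -0.013, 0], [0.058, 0, -0.018, 0], [0.061, 0, -0.018, 0], [0.061, 0, -0.018, 0], [0.061, 0, -0.018, 0]]}}

```text
time: 11.35
tool_pos: [0.3384, -0.2471, 0.0077]
tool_rot: [0.277, 1.57, -0.731]
contact_force: [-1.1, 0.7, -1.0]
opening: 0.056
```

Call:
{"name": "move_arm", "arguments": {"increments": [[0, 0, 0, 0], [0, 0, 0, 0], [0, 0, 0, 0], [-0.1, 0, 0, 0], [-0.15, 0, 0, 0]], "gripper": 0.1}}

```text
time: 11.98
tool_pos: [0.3385, -0.2471, 0.0689]
tool_rot: [0.261, 1.569, -0.746]
contact_force: [-0.3, -0.5, -0.3]
opening: 0.0827
```

```bash
python3 -c "
from h import *
go([.4376,-.4027,.005],32)
snap('wrist','w11')
snap('scene','s11',(100,180,320,340),3.6)"
```

```text
t 11.97 p [ 0.3385 -0.2471  0.0689] jaw 32.3 q [-0.81  0.37  2.01  0.    0.76 -1.38] inc [0.1603 0.0018 0.4611] tw 0.0044 mm [ 64.1   0.7 184.4]
```

View pics/w11.png

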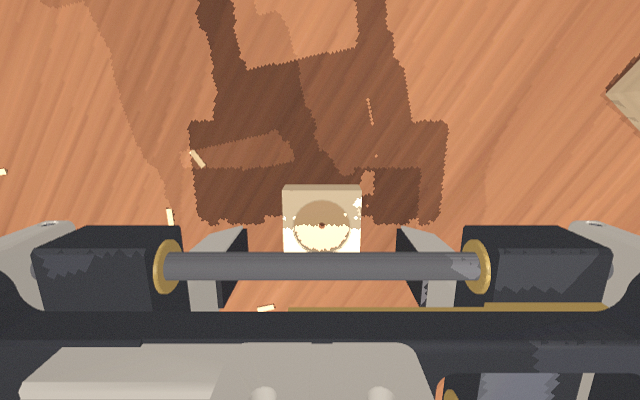

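View pics/s11.png

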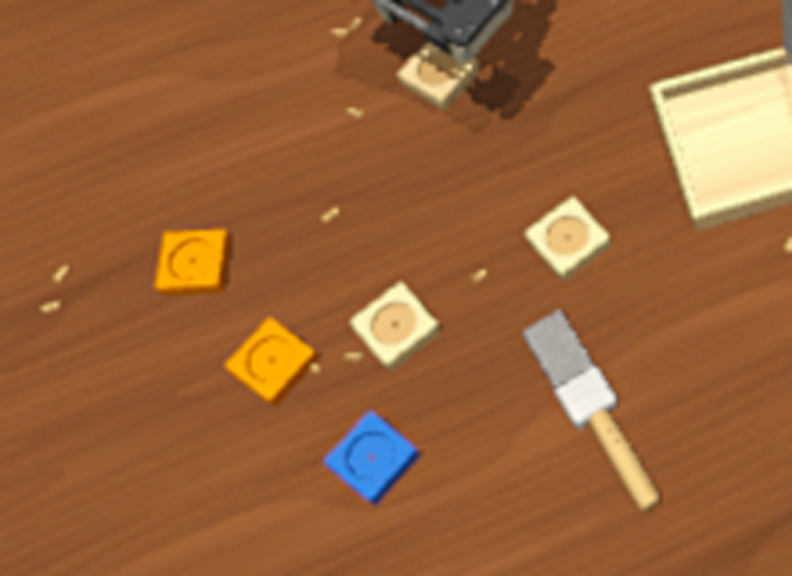

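Flip succeeded: the recess is up, with the blank at wrist (322,222). I'll measure its centre for the regrasp.

```bash
python3 -c "
from h import *
p,R=tool()
a=[ray('wrist',*q,.02) for q in [(282,191),(362,191)]]
for x in a: print(x.round(4),(R.T@(x-p)).round(4))
c=(a[0]+a[1])/2+R@np.array([0,0,.028]);print('C',c)
r=ray('wrist',322,226,.02);print(r,(R.T@(r-p)))
go([c[0],c[1],.004],32)
"
```

```text
[ 0.3061 -0.2459  0.02  ] [ 0.0491 -0.027  -0.0194]
[ 0.3535 -0.216   0.02  ] [ 0.0491  0.029  -0.0193]
C [ 0.34475505 -0.2546103   0.02011852]
[ 0.34364278 -0.25287292  0.02      ] [0.04922725 0.00102092 0.0065889 ]
t 12.07 p [ 0.3391 -0.2477  0.0692] jaw 32.3 q [-0.81  0.37  2.01  0.    0.76 -1.38] inc [0.1631 0.0025 0.0215] tw 0.0045 mm [65.2  1.   8.6]
```

Call:
{"name": "move_arm", "arguments": {"increments": [[0.08, 0.0025, 0.0215, 0], [0.16, 0.0025, 0.0215, 0], [0.163, 0.0025, 0.0215, 0], [0.163, 0.0025, 0.0215, 0]]}}

```text
time: 12.58
tool_pos: [0.343, -0.2529, 0.0015]
tool_rot: [-2.993, 1.569, 2.282]
contact_force: [-0.3, 0.3, -0.2]
opening: 0.0828
```

Call:
{"name": "move_arm", "arguments": {"increments": [[0, 0, 0, 0], [0, 0, 0, 0], [0, 0, 0, 0], [0, 0, 0, 0]], "gripper": 1, "squeeze": 15}}

```text
time: 13.08
tool_pos: [0.3436, -0.2535, 0.0025]
tool_rot: [0.452, 1.571, -0.555]
contact_force: [-0.4, 0.6, 0.6]
opening: 0.0561
```

Call:
{"name": "move_arm", "arguments": {"increments": [[-0.1, 0, 0, 0], [-0.25, 0, 0, 0], [-0.4, 0, 0, 0], [-0.55, 0, 0, 0], [-0.6, 0, 0, 0]]}}

```text
time: 13.7
tool_pos: [0.3444, -0.2543, 0.2461]
tool_rot: [0.206, 1.564, -0.802]
contact_force: [-0.4, -0.4, -1.3]
opening: 0.0554
```

```bash
python3 -c "
from h import *
go([.45,0,.25],-6.6)
snap('wrist','w12')"
```

```text
t 13.7 p [ 0.3444 -0.2543  0.2461] jaw 32.3 q [-0.82  0.14  1.74  0.    1.25 -1.38] inc [-0.0115  0.5626 -0.3966] tw 0.6479 mm [  -4.6  225.1 -158.6]
```

View pics/w12.png

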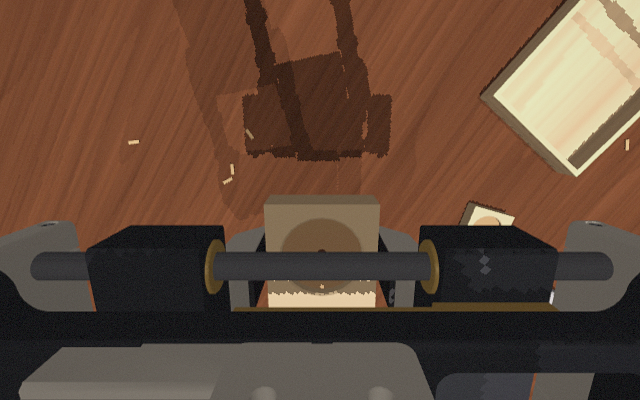

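Call:
{"name": "move_arm", "arguments": {"increments": [[-0.0115, 0.563, -0.397, 0.648], [-0.0115, 0.563, -0.397, 0.648], [-0.0115, 0.563, -0.397, 0.648], [-0.0115, 0.563, -0.397, 0.648], [-0.0115, 0.563, -0.397, 0.648]]}}

```text
time: 14.38
tool_pos: [0.4463, -0.0052, 0.2459]
tool_rot: [-1.384, 1.57, -3.075]
contact_force: [0.8, -1.1, -0.6]
opening: 0.0563
```

```bash
python3 -c "
from h import *
go([.570,.173,.22],-6.6)"
```

```text
t 14.38 p [ 0.4463 -0.0052  0.2459] jaw -6.9 q [-0.18  0.18  1.69 -0.    1.27 -0.06] inc [ 0.0645  0.2539 -0.4792] tw -0.0043 mm [  25.8  101.5 -191.7]
```

Call:
{"name": "move_arm", "arguments": {"increments": [[0.0, 0.254, -0.479, -0.005], [0.0, 0.254, -0.479, -0.005], [0.03, 0.254, -0.479, -0.005], [0.065, 0.254, -0.479, -0.005], [0.065, 0.254, -0.479, -0.005]]}}

```text
time: 15.0
tool_pos: [0.5685, 0.1736, 0.2173]
tool_rot: [-1.34, 1.565, -3.019]
contact_force: [-0.1, -0.5, -1.8]
opening: 0.0556
```

```bash
python3 -c "
from h import *
go([.570,.173,.06],-6.6)
snap('wrist','w13');snap('top','t13',(240,170,360,260),6.5)"
```

```text
t 15.0 p [0.5685 0.1736 0.2173] jaw -6.2 q [0.17 0.48 1.33 0.   1.33 0.27] inc [0.3932 0.0061 0.0007] tw 0.0073 mm [157.3   2.5   0.3]
```

View pics/w13.png

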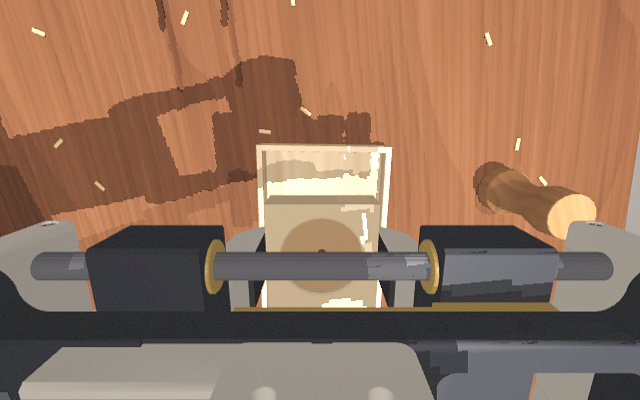

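View pics/t13.png

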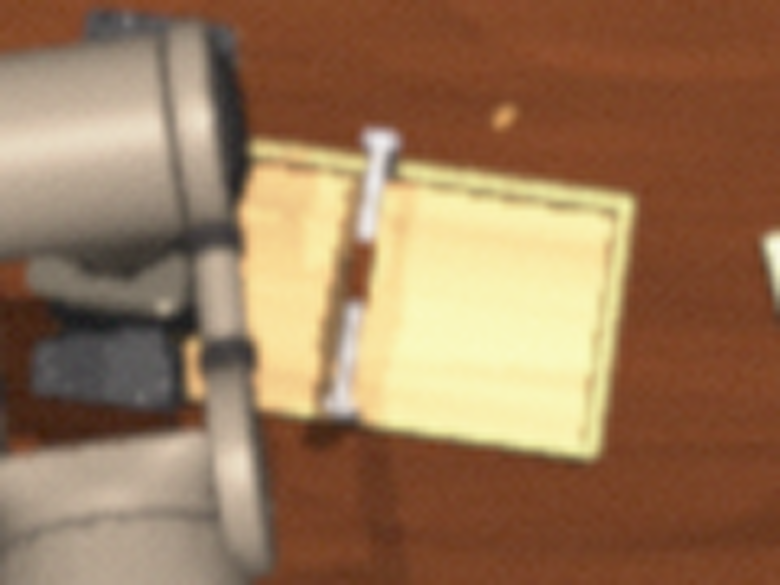

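```bash
python3 -c "
from h import *
p,R=tool()
for q in [(257,146),(391,147)]:
  a=ray('wrist',*q,.032);print(a.round(4),(R.T@(a-p)).round(4))
"
```

```text
[0.5008 0.2192 0.032 ] [ 0.1879 -0.0722 -0.0399]
[0.6508 0.2015 0.032 ] [ 0.1876  0.0788 -0.0387]
```

Call:
{"name": "move_arm", "arguments": {"increments": [[0.15, 0.008, 0.003, 0.007], [0.3, 0.008, 0.003, 0.007], [0.41, 0.008, 0.003, 0.007], [0.42, 0.008, 0.003, 0.007], [0.42, 0.008, 0.003, 0.007]]}}

```text
time: 15.72
tool_pos: [0.5734, 0.17, 0.0548]
tool_rot: [1.857, 1.568, 0.167]
contact_force: [1.0, 0.2, 1.0]
opening: 0.0559
```

```bash
python3 -c "
from h import *
go([.571,.173,.011],-6.6)
snap('wrist','w14')"
```

```text
t 15.72 p [0.5734 0.17   0.0548] jaw -6.8 q [0.16 0.65 1.52 0.   0.97 0.28] inc [ 0.1094 -0.0072 -0.0066] tw -0.0032 mm [43.8 -2.9 -2.6]
```

View pics/w14.png

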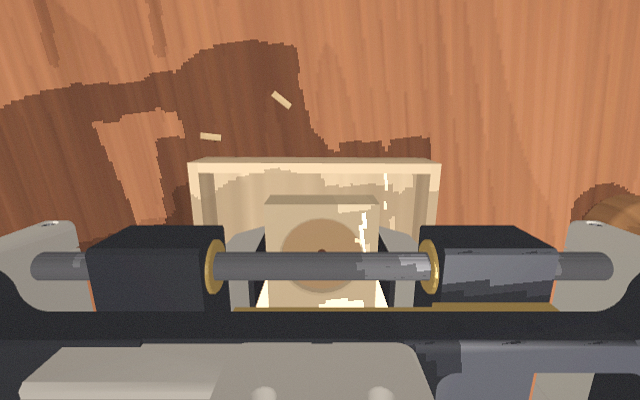

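Call:
{"name": "move_arm", "arguments": {"increments": [[0.05, -0.006, -0.004, 0], [0.1, -0.006, -0.004, 0], [0.109, -0.006, -0.004, 0], [0.109, -0.006, -0.004, 0], [0.109, -0.006, -0.004, 0]]}}

```text
time: 16.4
tool_pos: [0.5711, 0.1725, 0.0107]
tool_rot: [1.876, 1.568, 0.188]
contact_force: [-0.1, 0.5, -0.1]
opening: 0.0557
```

Call:
{"name": "move_arm", "arguments": {"increments": [[0, 0, 0, 0], [0, 0, 0, 0], [0, 0, 0, 0], [-0.1, 0, 0, 0], [-0.25, 0, 0, 0]], "gripper": 0.25}}

```text
time: 17.02
tool_pos: [0.5688, 0.1722, 0.1085]
tool_rot: [-1.305, 1.566, -2.994]
contact_force: [1.2, 0.1, -0.3]
opening: 0.0685
```

```bash
python3 -c "
from h import *
go([.571,.173,.22],16)
snap('wrist','w15')"
```

```text
t 17.02 p [0.5688 0.1722 0.1085] jaw -6.7 q [0.16 0.58 1.48 0.   1.09 0.28] inc [-0.2787  0.0039 -0.0024] tw -0.379 mm [-111.5    1.6   -1. ]
```

View pics/w15.png

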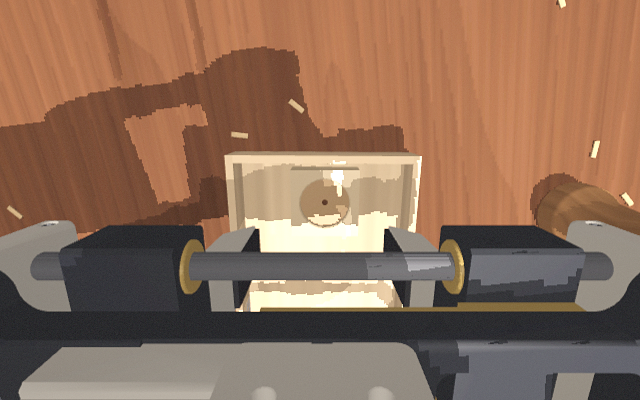

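Blank C is in the tray, recess up. Next is A, near (0.576,-0.201).

Call:
{"name": "move_arm", "arguments": {"increments": [[-0.155, 0, 0, 0], [-0.28, 0, 0, 0], [-0.28, 0, 0.1, 0], [-0.28, 0, 0.25, 0], [-0.28, 0, 0.4, 0]], "gripper": 0.1}}

```text
time: 17.7
tool_pos: [0.551, 0.0122, 0.2213]
tool_rot: [1.549, 1.57, -0.138]
contact_force: [0.8, -0.5, 1.0]
opening: 0.0828
```

```bash
python3 -c "
from h import *
go([.574,-.18,.15],16.4)
"
```

```text
t 17.7 p [0.551  0.0122 0.2213] jaw -6.7 q [-0.12  0.39  1.46 -0.    1.29 -0.  ] inc [0.1783 0.1127 0.4706] tw -0.3844 mm [ 71.3  45.1 188.2]
```

Call:
{"name": "move_arm", "arguments": {"increments": [[0, 0.113, 0.47, -0.384], [0.05, 0.113, 0.47, -0.384], [0.178, 0.113, 0.47, -0.384], [0.178, 0.113, 0.47, -0.384], [0.178, 0.113, 0.47, -0.384]]}}

```text
time: 18.32
tool_pos: [0.573, -0.18, 0.1476]
tool_rot: [-2.267, 1.567, 2.727]
contact_force: [0.4, 1.0, 0.6]
opening: 0.0825
```

```bash
python3 -c "
from h import *
go([.576,-.2008,.004],16.4)
snap('wrist','w16');snap('scene','s16',(100,180,320,340),3.6)
"
```

```text
t 18.32 p [ 0.573  -0.18    0.1476] jaw 16.1 q [-0.43  0.55  1.42 -0.    1.18 -0.71] inc [ 0.3588 -0.0059  0.0529] tw -0.0046 mm [143.5  -2.4  21.2]
```

View pics/w16.png

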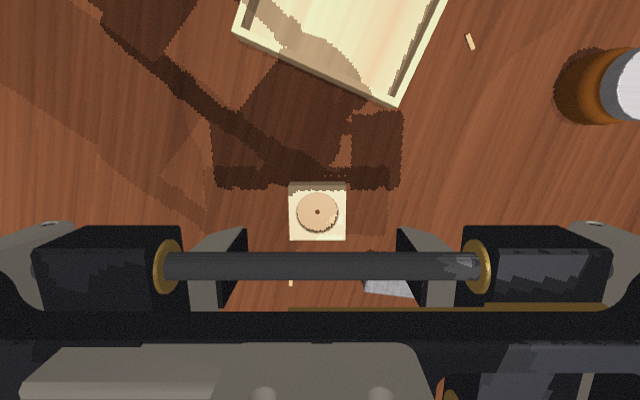

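View pics/s16.png

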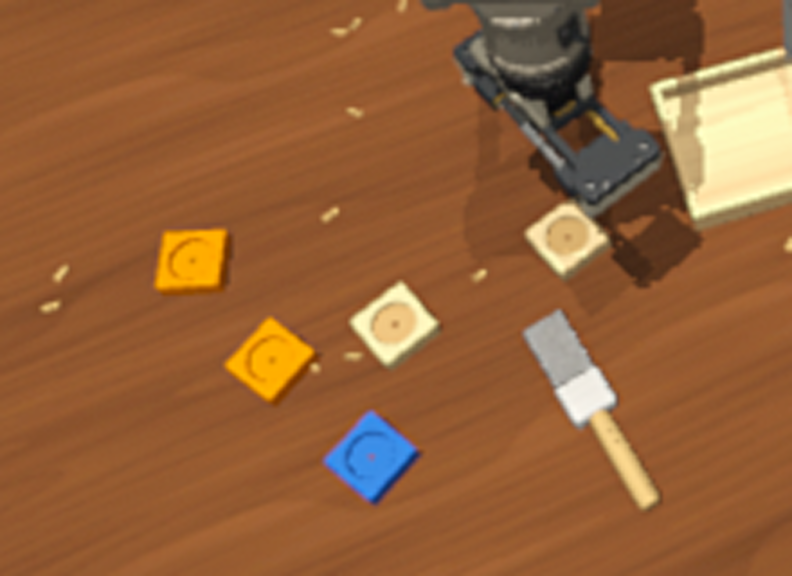

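```bash
python3 -c "
from h import *
p,R=tool()
for q in [(289,191),(346,191),(346,240),(289,240)]:
  a=ray('wrist',*q,.02);print(a.round(4),(R.T@(a-p)).round(4))
"
```

```text
[ 0.5443 -0.1859  0.02  ] [ 0.1302 -0.031  -0.0009]
[ 0.5977 -0.1704  0.02  ] [ 0.1303  0.0245 -0.0009]
[ 0.6129 -0.2191  0.02  ] [0.1302 0.0255 0.0502]
[ 0.5573 -0.2353  0.02  ] [ 0.1302 -0.0324  0.0502]
```

Call:
{"name": "move_arm", "arguments": {"increments": [[0.15, -0.007, 0.058, -0.004], [0.28, -0.007, 0.058, -0.004], [0.357, -0.007, 0.058, -0.004], [0.357, -0.007, 0.058, -0.004], [0.357, -0.007, 0.058, -0.004]]}}

```text
time: 19.05
tool_pos: [0.5797, -0.2013, 0.0096]
tool_rot: [0.872, 1.567, -0.408]
contact_force: [0.1, -0.1, 0.8]
opening: 0.0825
```

Call:
{"name": "move_arm", "arguments": {"increments": [[0, 0, 0, 0], [0, 0, 0, 0], [0, 0, 0, 0], [0, 0, 0, 0]], "gripper": 1, "squeeze": 15}}

```text
time: 19.55
tool_pos: [0.5782, -0.2016, 0.0078]
tool_rot: [0.997, 1.57, -0.285]
contact_force: [-0.2, 1.3, 4.8]
opening: 0.0556
```

Call:
{"name": "move_arm", "arguments": {"increments": [[-0.1, 0, 0, 0], [-0.25, 0, 0, 0], [-0.35, 0, 0, 0], [-0.4, 0, 0, 0]]}}

```text
time: 20.05
tool_pos: [0.5788, -0.2019, 0.17]
tool_rot: [0.864, 1.567, -0.418]
contact_force: [-0.3, 0.9, -0.9]
opening: 0.0559
```

```bash
python3 -c "
from h import *
T=np.array([.5585,.0685]);ey=np.array([.115,.9934])
g=T-.107*ey;print(g)
go([*g,.12],-6.7)
snap('wrist','w17')
"
```

```text
[ 0.546195  -0.0377938]
t 20.05 p [ 0.5788 -0.2019  0.17  ] jaw 16.5 q [-0.46  0.55  1.36  0.    1.24 -0.75] inc [ 0.1241  0.0382 -0.4169] tw 0.3874 mm [  49.6   15.3 -166.8]
```

View pics/w17.png

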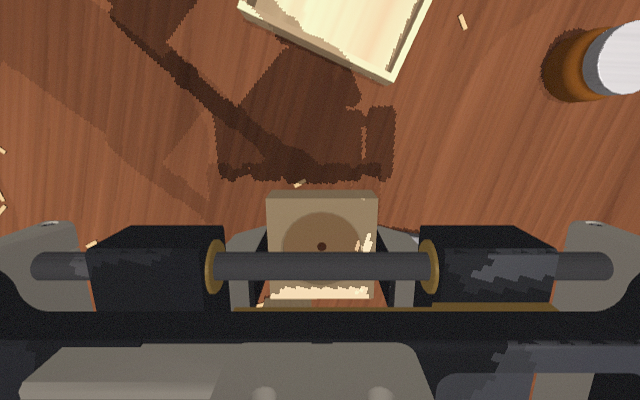

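Call:
{"name": "move_arm", "arguments": {"increments": [[0, 0.038, -0.417, 0.387], [0, 0.038, -0.417, 0.387], [0.05, 0.038, -0.417, 0.387], [0.124, 0.038, -0.417, 0.387], [0.124, 0.038, -0.417, 0.387]]}}

```text
time: 20.72
tool_pos: [0.5433, -0.0365, 0.1153]
tool_rot: [-1.664, 1.565, 2.933]
contact_force: [0.6, 0.3, -0.4]
opening: 0.0562
```

```bash
python3 -c "
from h import *
go([.5462,-.038,.015],-6.7)
snap('wrist','w18');snap('scene','s18',(230,150,410,280),4)
"
```

```text
t 20.73 p [ 0.5433 -0.0365  0.1153] jaw -6.6 q [-0.21  0.49  1.62  0.    1.03 -0.09] inc [0.2507 0.009  0.003 ] tw 0.0014 mm [100.3   3.6   1.2]
```

View pics/w18.png

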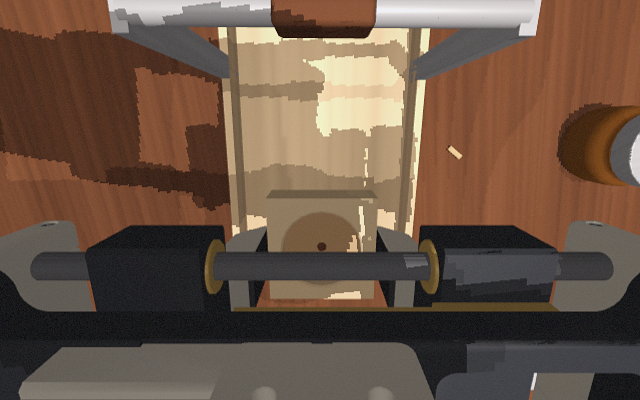

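View pics/s18.png

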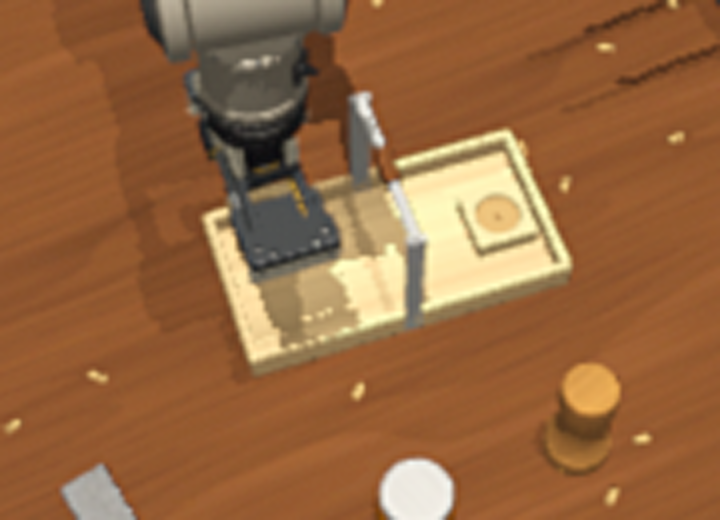

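Call:
{"name": "move_arm", "arguments": {"increments": [[0.1, 0.008, 0.003, 0], [0.2, 0.008, 0.003, 0], [0.25, 0.008, 0.003, 0], [0.25, 0.008, 0.003, 0], [0.25, 0.008, 0.003, 0]]}}

```text
time: 21.45
tool_pos: [0.5494, -0.0395, 0.0191]
tool_rot: [1.514, 1.568, -0.174]
contact_force: [0.2, 0.5, 0.1]
opening: 0.0556
```

Call:
{"name": "move_arm", "arguments": {"increments": [[0, 0, 0, 0], [0, 0, 0, 0], [0, 0, 0, 0], [-0.1, 0, 0, 0], [-0.25, 0, 0, 0]], "gripper": 0.25}}

```text
time: 22.08
tool_pos: [0.5469, -0.0386, 0.1173]
tool_rot: [-1.686, 1.567, 2.91]
contact_force: [0.7, 0.3, 0.7]
opening: 0.0689
```

```bash
python3 -c "
from h import *
go([.585,-.355,.15],17.6)
snap('wrist','w19');snap('scene','s19',(100,180,320,340),3.6)
"
```

```text
t 22.07 p [ 0.5469 -0.0386  0.1173] jaw -6.7 q [-0.21  0.5   1.61  0.    1.04 -0.09] inc [-0.0829  0.1862  0.7746] tw -0.4045 mm [-33.2  74.5 309.8]
```

View pics/w19.png

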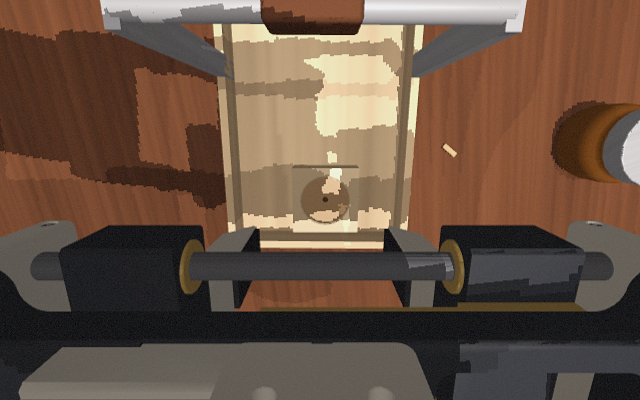

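View pics/s19.png

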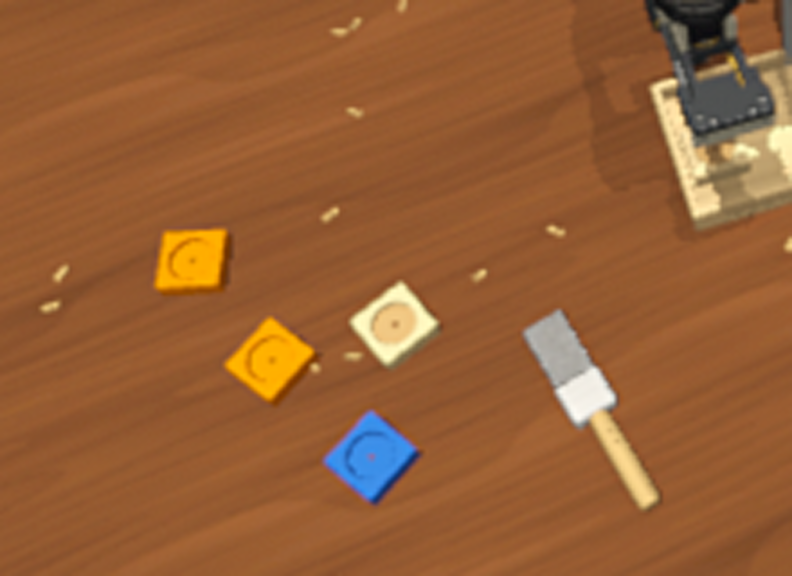

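A is in at the -y end. B comes next.

Call:
{"name": "move_arm", "arguments": {"increments": [[-0.083, 0.05, 0.15, -0.1], [-0.083, 0.186, 0.775, -0.404], [-0.083, 0.186, 0.775, -0.404], [-0.083, 0.186, 0.775, -0.404], [-0.083, 0.186, 0.775, -0.404]], "gripper": 0.1}}

```text
time: 22.8
tool_pos: [0.5842, -0.3411, 0.1501]
tool_rot: [-3.066, 1.57, 1.953]
contact_force: [0.7, 0.0, -0.2]
opening: 0.0825
```

```bash
python3 -c "
from h import *
go([.585,-.355,.15],17.6)
"
```

```text
t 22.8 p [ 0.5842 -0.3411  0.1501] jaw 17.6 q [-0.64  0.68  1.16  0.    1.3  -0.95] inc [ 0.0001 -0.0086  0.0336] tw -0.0005 mm [ 0.1 -3.5 13.4]
```

```bash
python3 -c "
from h import *
go([.591,-.376,.006],17.6)
snap('wrist','w20')
"
```

```text
t 22.8 p [ 0.5842 -0.3411  0.1501] jaw 17.6 q [-0.64  0.68  1.16  0.    1.3  -0.95] inc [ 0.3601 -0.0102  0.0884] tw -0.0005 mm [144.   -4.1  35.3]
```

View pics/w20.png

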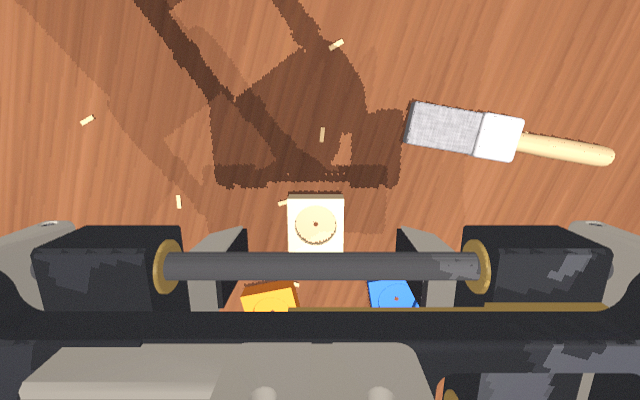

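Call:
{"name": "move_arm", "arguments": {"increments": [[0.15, -0.01, 0.108, 0], [0.28, -0.01, 0.108, 0], [0.36, -0.01, 0.108, 0], [0.36, -0.01, 0.108, 0], [0.36, -0.01, 0.108, 0]]}}

```text
time: 23.48
tool_pos: [0.5935, -0.3815, 0.0062]
tool_rot: [-2.699, 1.57, 2.32]
contact_force: [0.4, -1.0, -0.4]
opening: 0.083
```

```bash
python3 -c "
from h import *
go([.591,-.376,.006],17.6)
snap('wrist','w21')
p,R=tool()
"
```

```text
t 23.48 p [ 0.5935 -0.3815  0.0062] jaw 17.6 q [-0.68  0.88  1.19  0.    1.08 -0.99] inc [ 0.0006 -0.0019 -0.015 ] tw -0.0005 mm [ 0.2 -0.8 -6. ]
```

View pics/w21.png

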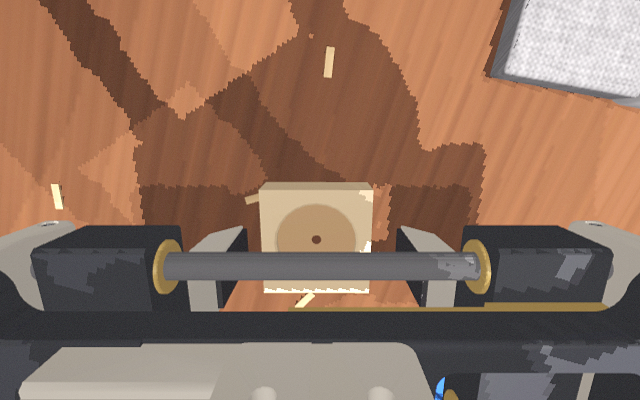

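Call:
{"name": "move_arm", "arguments": {"increments": [[0, 0, 0, 0], [0, 0, 0, 0], [0, 0, 0, 0], [0, 0, 0, 0]], "gripper": 1, "squeeze": 20}}

```text
time: 24.02
tool_pos: [0.5936, -0.3817, 0.0068]
tool_rot: [1.221, 1.571, -0.043]
contact_force: [-0.7, 0.3, 1.3]
opening: 0.0561
```

Call:
{"name": "move_arm", "arguments": {"increments": [[-0.06, 0, 0, 0], [-0.15, 0, 0, 0], [-0.25, 0, 0, 0], [-0.35, 0, 0, 0], [-0.4, 0, 0, 0]]}}

```text
time: 24.65
tool_pos: [0.5943, -0.3822, 0.1695]
tool_rot: [0.617, 1.567, -0.647]
contact_force: [-0.1, 1.0, -0.5]
opening: 0.0563
```

```bash
python3 -c "
from h import *
T=np.array([.5585,.0685]);ey=np.array([.115,.9934])
g=T-(.0445+.0075)*ey;print(g)
go([*g,.17],-6.7)
"
```

```text
[0.55252   0.0168432]
t 24.65 p [ 0.5943 -0.3822  0.1695] jaw 17.6 q [-0.68  0.73  1.02  0.    1.39 -0.99] inc [-0.0038  0.2016 -0.9826] tw 0.4045 mm [  -1.5   80.6 -393. ]
```

Call:
{"name": "move_arm", "arguments": {"increments": [[-0.02, 0.2, -0.98, 0.404], [-0.02, 0.2, -0.98, 0.404], [-0.02, 0.2, -0.98, 0.404], [-0.02, 0.2, -0.98, 0.404], [-0.02, 0.2, -0.98, 0.404]]}}

```text
time: 25.28
tool_pos: [0.5603, -0.0691, 0.173]
tool_rot: [1.886, 1.57, 0.198]
contact_force: [0.9, 0.7, -0.4]
opening: 0.0558
```

```bash
python3 -c "
from h import *
go([.5525,.0168,.12],-6.7)
"
```

```text
t 25.27 p [ 0.5603 -0.0691  0.173 ] jaw -6.7 q [-0.26  0.46  1.5   0.    1.19 -0.14] inc [ 0.1325 -0.0444 -0.2109] tw 0.0002 mm [ 53.  -17.8 -84.4]
```

Call:
{"name": "move_arm", "arguments": {"increments": [[0.03, -0.044, -0.15, 0], [0.08, -0.044, -0.207, 0], [0.13, -0.044, -0.207, 0], [0.13, -0.044, -0.207, 0], [0.13, -0.044, -0.207, 0]]}}

```text
time: 25.9
tool_pos: [0.5534, 0.0129, 0.1215]
tool_rot: [1.629, 1.57, -0.059]
contact_force: [-0.2, -1.1, 0.2]
opening: 0.0558
```

```bash
python3 -c "
from h import *
go([.5523,.0152,.014],-6.7)
snap('wrist','w22');snap('scene','s22',(230,150,410,280),4)
"
```

```text
t 25.9 p [0.5534 0.0129 0.1215] jaw -6.7 q [-0.12  0.5   1.59  0.    1.05  0.  ] inc [ 0.2688 -0.0037 -0.0053] tw -0.0 mm [107.5  -1.5  -2.1]
```

View pics/w22.png

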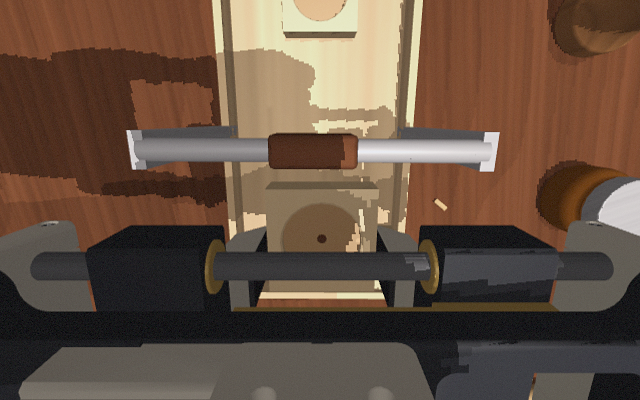

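View pics/s22.png

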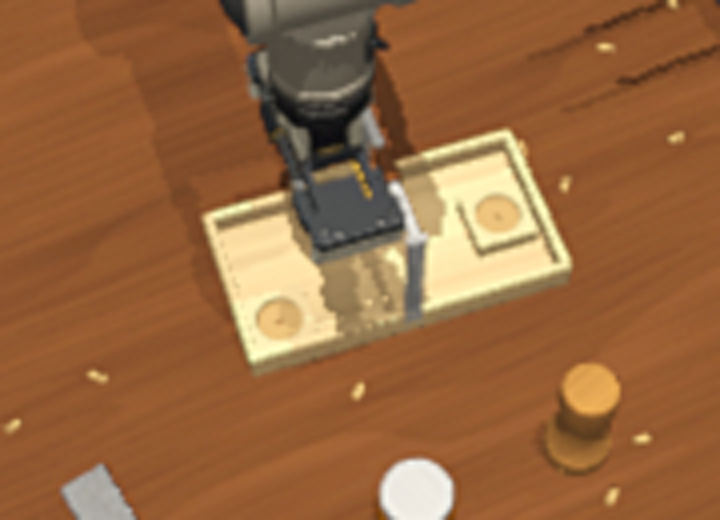

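```bash
python3 -c "
from h import *
p,R=tool()
for q in [(138,150),(490,153),(313,150)]:
  a=ray('wrist',*q,.155);print(a.round(4),(R.T@(a-p)).round(4))
crop('s22_raw','s22b',(275,185,385,245),7.2)
u=275+0; 
T=np.array([.5585,.0685]);ey=np.array([.115,.9934]);ex=np.array([.9934,-.115])
for q in [(230+280/4,150+320/4),(230+497/4,150+213/4)]:
  a=ray('scene',*q,.02);d=a[:2]-T;print(a.round(3),(d@ex).round(3),(d@ey).round(3))
"
```

```text
[0.4862 0.0769 0.155 ] [-0.0333 -0.0743 -0.0558]
[0.6287 0.0587 0.155 ] [-0.0331  0.0693 -0.0544]
[0.5569 0.0685 0.155 ] [-0.0332 -0.0031 -0.0557]
[ 0.585 -0.046  0.02 ] 0.039 -0.111
[0.57  0.175 0.02 ] -0.001 0.107
```

View pics/s22b.png

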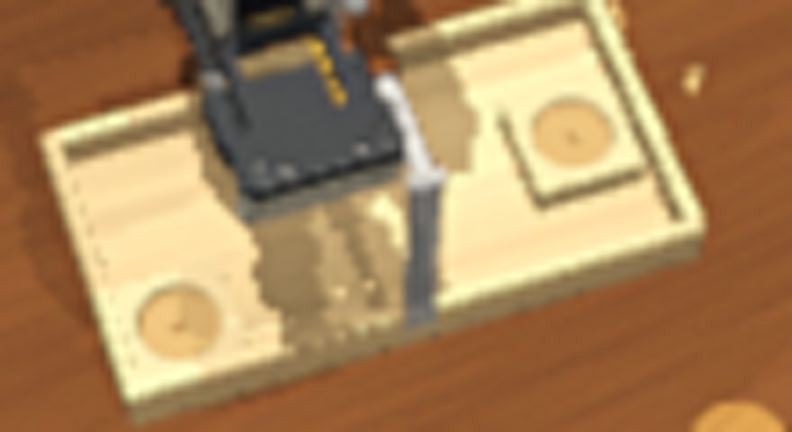

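A was knocked inside the tray and now lies flat in the corner, recess up, at tray (0.039,-0.111). It doesn't overlap B's slot, so I continue and lower B.

Call:
{"name": "move_arm", "arguments": {"increments": [[0.08, -0.003, -0.005, 0], [0.16, -0.003, -0.005, 0], [0.23, -0.003, -0.005, 0], [0.268, -0.003, -0.005, 0], [0.268, -0.003, -0.005, 0]]}}

```text
time: 26.62
tool_pos: [0.5522, 0.0151, 0.0136]
tool_rot: [-1.951, 1.571, 2.645]
contact_force: [0.1, -0.4, -0.6]
opening: 0.0556
```

Call:
{"name": "move_arm", "arguments": {"increments": [[0, 0, 0, 0], [0, 0, 0, 0], [0, 0, 0, 0], [-0.1, 0, 0, 0], [-0.25, 0, 0, 0]], "gripper": 0.25}}

```text
time: 27.25
tool_pos: [0.5507, 0.0155, 0.1134]
tool_rot: [-1.59, 1.567, 3.005]
contact_force: [1.2, -0.5, -0.9]
opening: 0.0687
```

Call:
{"name": "move_arm", "arguments": {"increments": [[-0.15, 0, 0, 0], [-0.3, 0, 0.1, 0], [-0.32, 0, 0.25, 0], [-0.32, 0, 0.4, 0], [-0.32, 0, 0.4, 0]]}}

```text
time: 27.88
tool_pos: [0.5327, -0.1473, 0.242]
tool_rot: [0.628, 1.57, -1.065]
contact_force: [-0.2, -0.1, -0.0]
opening: 0.0685
```

```bash
python3 -c "
from h import *
go([.557,.0685,.22],87)
snap('wrist','w23');snap('scene','s23',(270,180,390,250),6.6)
"
```

```text
t 27.88 p [ 0.5327 -0.1473  0.242 ] jaw -7.0 q [-0.41  0.38  1.42 -0.    1.34 -0.29] inc [ 0.0544 -0.0053 -0.543 ] tw 1.4336 mm [  21.8   -2.1 -217.2]
```

View pics/w23.png

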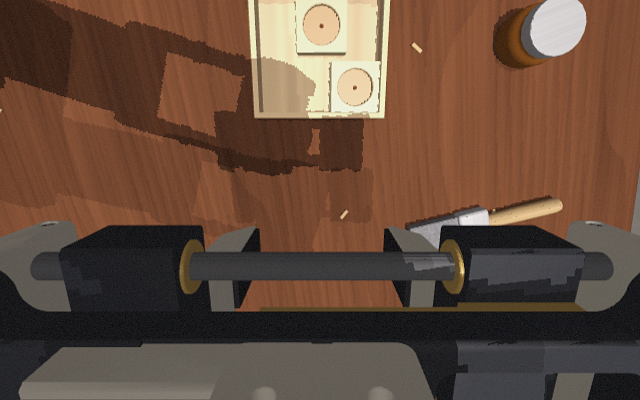

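View pics/s23.png

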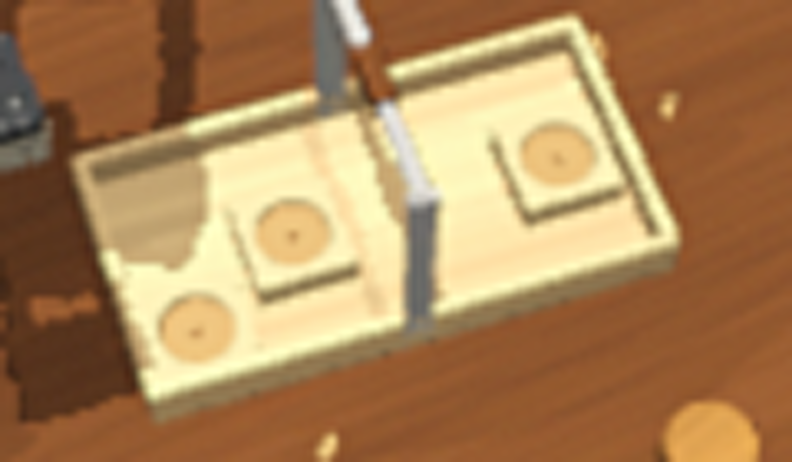

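All three blanks lie flat with recesses up. Now I turn the jaws 90° and move over the grip block.

Call:
{"name": "move_arm", "arguments": {"increments": [[0, 0, 0, -0.18], [0, 0, 0, -0.36], [0, 0, 0, -0.54], [0, 0, 0, -0.72], [0, 0, 0, -0.9]]}}

```text
time: 28.6
tool_pos: [0.5336, -0.1413, 0.2415]
tool_rot: [2.668, 1.57, 1.927]
contact_force: [-0.3, -0.9, 0.6]
opening: 0.0694
```

```bash
python3 -c "
from h import *
go([.5575,.069,.235],83.3)
snap('top','t24')
"
```

```text
t 28.6 p [ 0.5336 -0.1413  0.2415] jaw 47.6 q [-0.4   0.38  1.42  0.    1.34 -1.23] inc [ 0.0166  0.4282 -0.3107] tw -0.5958 mm [   6.7  171.3 -124.3]
```

View pics/t24.png

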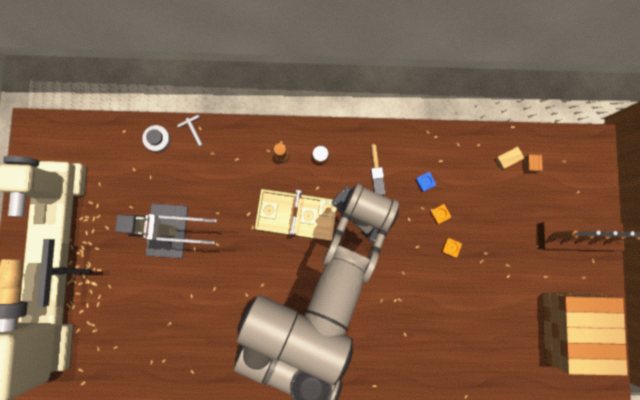

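The region the arm used to hide holds no further blanks.

Call:
{"name": "move_arm", "arguments": {"increments": [[0.0166, 0.428, -0.31, -0.596], [0.0166, 0.428, -0.31, -0.596], [0.0166, 0.428, -0.31, -0.596], [0.0166, 0.428, -0.31, -0.596], [0.0166, 0.428, -0.31, -0.596]]}}

```text
time: 29.28
tool_pos: [0.5588, 0.0695, 0.2348]
tool_rot: [2.52, 1.57, 2.396]
contact_force: [-0.0, -0.5, -0.3]
opening: 0.0688
```

```bash
python3 -c "
from h import *
go([.5575,.069,.133],83.3)
snap('wrist','w25')
"
```

```text
t 29.27 p [0.5588 0.0695 0.2348] jaw 82.9 q [-0.01  0.41  1.4   0.    1.33 -1.46] inc [ 0.2544 -0.0018 -0.0029] tw -0.006 mm [101.8  -0.7  -1.1]
```

View pics/w25.png

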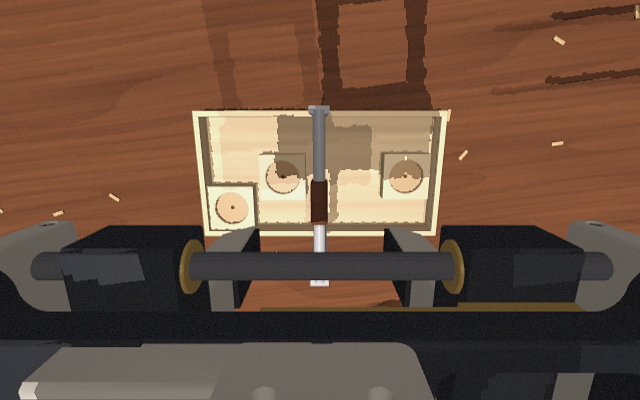

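```bash
python3 -c "
from h import *
p,R=tool()
for q in [(319,180),(319,222),(319,107),(319,284)]:
  a=ray('wrist',*q,.157);print(a.round(4),(R.T@(a-p)).round(4))
"
```

```text
[0.5378 0.0693 0.157 ] [ 0.0778 -0.0013 -0.0211]
[0.5724 0.0648 0.157 ] [ 0.0778 -0.0014  0.0139]
[0.483  0.0763 0.157 ] [ 0.0778 -0.0012 -0.0763]
[0.6285 0.0576 0.157 ] [ 0.0778 -0.0016  0.0704]
```

Call:
{"name": "move_arm", "arguments": {"increments": [[0.1, -0.003, -0.008, -0.006], [0.2, -0.003, -0.008, -0.006], [0.25, -0.003, -0.008, -0.006], [0.255, -0.003, -0.008, -0.006], [0.255, -0.003, -0.008, -0.006]]}}

```text
time: 29.95
tool_pos: [0.5564, 0.065, 0.1338]
tool_rot: [0.106, 1.57, -0.015]
contact_force: [0.7, -0.5, 0.1]
opening: 0.0692
```

Call:
{"name": "move_arm", "arguments": {"increments": [[0, 0, 0, 0], [0, 0, 0, 0], [0, 0, 0, 0], [0, 0, 0, 0], [0, 0, 0, 0]], "gripper": 1, "squeeze": 45}}

```text
time: 30.58
tool_pos: [0.556, 0.0655, 0.133]
tool_rot: [0.826, 1.571, 0.707]
contact_force: [0.1, 0.4, -0.5]
opening: 0.0236
```

```bash
python3 -c "
from h import *
go([.5575,.069,.133],83.3);print(robot.observe()['opening'])
snap('wrist','w26')
"
```

```text
t 30.57 p [0.556  0.0655 0.133 ] jaw 83.2 q [-0.02  0.49  1.56  0.    1.09 -1.47] inc [0.     0.0091 0.0028] tw -0.0023 mm [0.  3.6 1.1]
0.023627717442470997
```

View pics/w26.png

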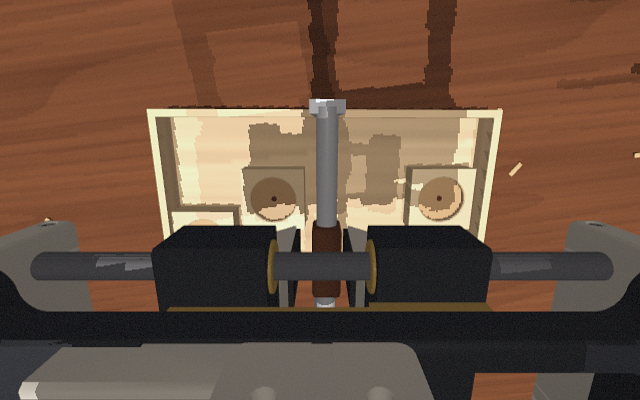

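Call:
{"name": "move_arm", "arguments": {"increments": [[0, 0.007, 0, 0], [0, 0.007, 0, 0], [0, 0.007, 0, 0], [0, 0.007, 0, 0], [0, 0.007, 0, 0]]}}

```text
time: 31.25
tool_pos: [0.5563, 0.0683, 0.133]
tool_rot: [1.43, 1.571, 1.31]
contact_force: [0.3, -0.1, -1.2]
opening: 0.0133
```

Call:
{"name": "move_arm", "arguments": {"increments": [[-0.01, 0, 0, 0], [-0.03, 0, 0, 0], [-0.06, 0, 0, 0], [-0.1, 0, 0, 0], [-0.12, 0, 0, 0]]}}

```text
time: 31.88
tool_pos: [0.5569, 0.0683, 0.1825]
tool_rot: [0.17, 1.569, 0.051]
contact_force: [0.3, -0.1, -6.4]
opening: 0.0132
```

```bash
python3 -c "
from h import *
go([.5575,.069,.133],83.3);o=robot.observe();print(o['opening'],o['contact_force'],o['torque'])
snap('wrist','w27')
snap('scene','s27',(230,120,430,270),4)
"
```

```text
t 31.88 p [0.5569 0.0683 0.1825] jaw 83.2 q [-0.01  0.44  1.49  0.    1.2  -1.47] inc [0.1237 0.0019 0.0011] tw -0.0023 mm [49.5  0.7  0.4]
0.01318634422878482 [ 0.27537965 -0.05444912 -6.39289405] [0.05985042 0.04251196 0.07241936]
```

View pics/w27.png

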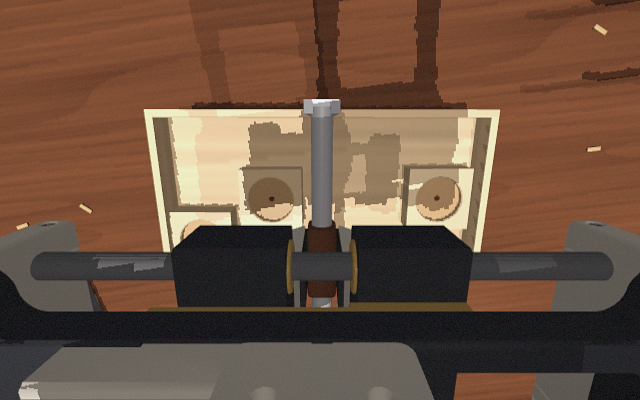

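View pics/s27.png

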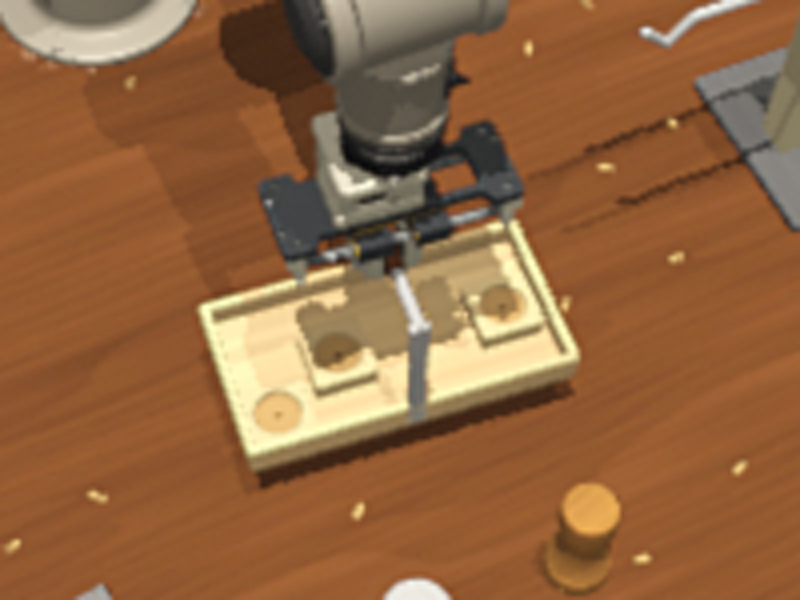

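The tray is lifted level at 6.4 N with the blanks steady. Now to the approach position in front of the hook, slowly.

```bash
python3 -c "
from h import *
go([.4705,.215,.300],87.1)
"
```

```text
t 31.98 p [0.5568 0.0683 0.1822] jaw 83.2 q [-0.01  0.44  1.49  0.    1.2  -1.47] inc [-0.2949  0.3386 -0.2573] tw -0.0656 mm [-118.   135.4 -102.9]
```

Call:
{"name": "move_arm", "arguments": {"increments": [[-0.03, 0, 0, 0], [-0.08, 0, 0, 0], [-0.14, 0.02, -0.015, -0.01], [-0.2, 0.06, -0.045, -0.025], [-0.26, 0.11, -0.085, -0.04]]}}

```text
time: 32.6
tool_pos: [0.5274, 0.1162, 0.2858]
tool_rot: [3.08, 1.57, 3.002]
contact_force: [0.5, 1.9, -7.0]
opening: 0.0136
```

Call:
{"name": "move_arm", "arguments": {"increments": [[-0.03, 0.06, -0.045, -0.012], [-0.035, 0.12, -0.09, -0.022], [-0.035, 0.175, -0.13, -0.026], [-0.035, 0.215, -0.16, -0.026], [-0.035, 0.228, -0.172, -0.026]]}}

```text
time: 33.22
tool_pos: [0.4657, 0.213, 0.2991]
tool_rot: [-2.086, 1.571, -2.135]
contact_force: [0.7, -1.3, -6.5]
opening: 0.0133
```

```bash
python3 -c "
from h import *
go([.4705,.215,.300],87.1)
snap('wrist','w28')
snap('scene','s28',(270,50,470,200),4)
snap('top','t28',(100,160,340,300),3.3)
"
```

```text
t 33.23 p [0.4657 0.213  0.2991] jaw 87.2 q [ 0.28  0.27  1.42 -0.    1.45 -1.24] inc [-0.0022  0.0057  0.0118] tw 0.0015 mm [-0.9  2.3  4.7]
```

View pics/w28.png

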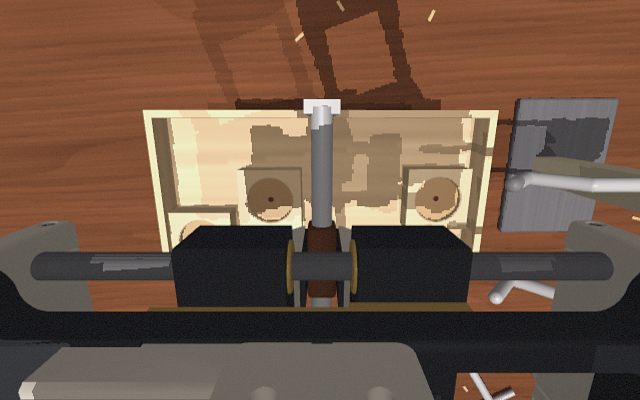

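View pics/s28.png

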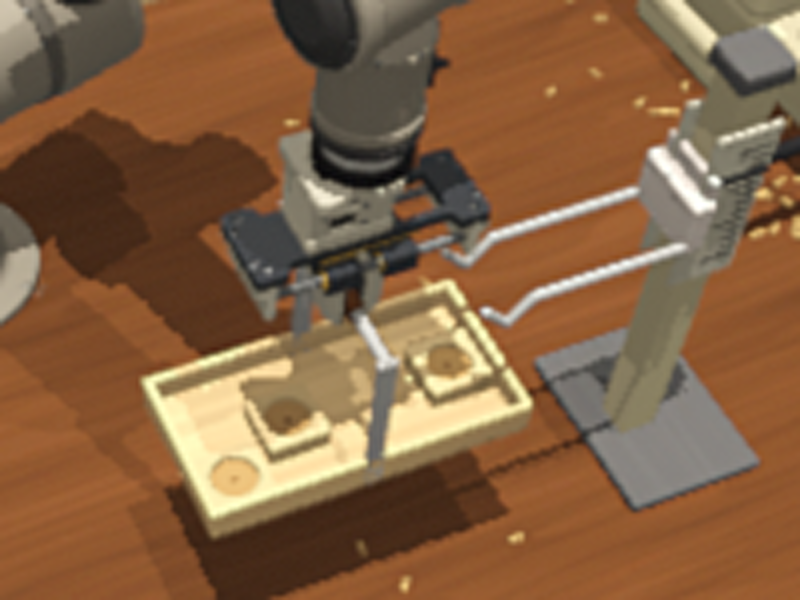

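View pics/t28.png

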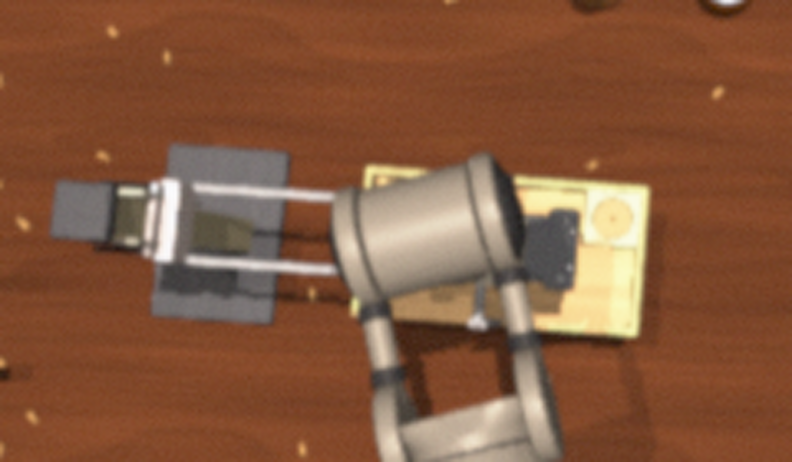

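```bash
python3 -c "
from h import *
crop('w28_raw','w28c',(470,150,640,320),4)
p,R=tool()
for q in [(513,182),(495,298)]:
  a=ray('wrist',*q,.296);print(a.round(4),(R.T@(a-p)).round(4))
for X in [(.5095,.314,.296),(.4398,.3178,.296)]: print(proj('wrist',X))
# end of bar in view
for q in [(321,107)]:
  a=ray('wrist',*q,.321);print(a.round(4),(R.T@(a-p)).round(4))
"
```

```text
[0.4375 0.3174 0.296 ] [ 0.0029  0.104  -0.0343]
[0.5081 0.3142 0.296 ] [0.003  0.1043 0.0364]
[494.37317418 300.01866943]
[513.23094829 186.09750844]
[0.3945 0.2158 0.321 ] [-0.022   0.0003 -0.0721]
```

View pics/w28c.png

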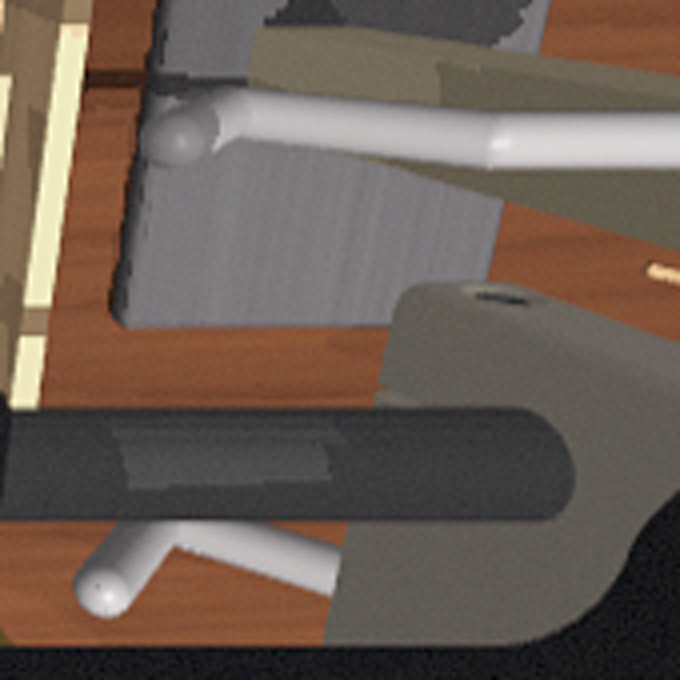

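The tips measured by the wrist camera lie at tool y≈+104 mm, z≈∓35 mm, agreeing with the top camera. The seat is therefore 126 mm ahead and the bar is parallel to it. I'll move in above the seat.

Call:
{"name": "move_arm", "arguments": {"increments": [[0, 0.03, 0.002, 0], [0, 0.08, 0.002, 0], [0, 0.14, 0.002, 0], [0, 0.19, 0.002, 0], [0, 0.23, 0.002, 0]]}}

```text
time: 34.0
tool_pos: [0.4716, 0.3057, 0.2987]
tool_rot: [-2.85, 1.57, -2.9]
contact_force: [0.2, -0.5, -5.7]
opening: 0.0137
```

```bash
python3 -c "
from h import *
go([.4735,.338,.2991],87.1);print(robot.observe()['contact_force'])
snap('wrist','w29')
snap('scene','s29',(270,50,470,200),4)
p,R=tool()
for X in [(.5095,.314,.296),(.4398,.3178,.296)]: print((R.T@(np.array(X)-p)).round(4))
"
```

```text
t 34.0 p [0.4716 0.3057 0.2987] jaw 87.2 q [ 0.44  0.37  1.29  0.    1.49 -1.08] inc [-0.001   0.081   0.0007] tw 0.0011 mm [-0.4 32.4  0.3]
[ 0.23757881 -0.50551217 -5.67147505]
[0.0026 0.0098 0.0375]
[ 0.0027  0.0102 -0.0323]
```

View pics/w29.png

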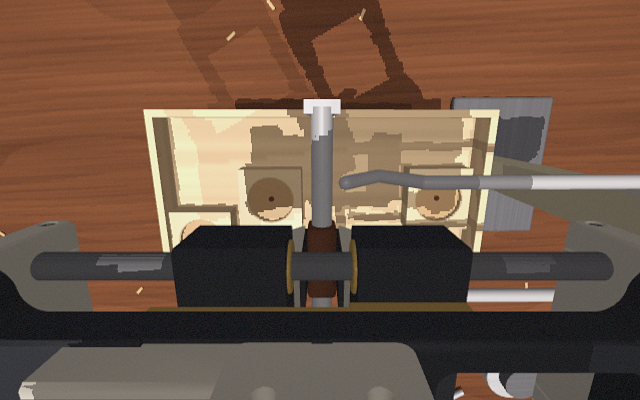

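View pics/s29.png

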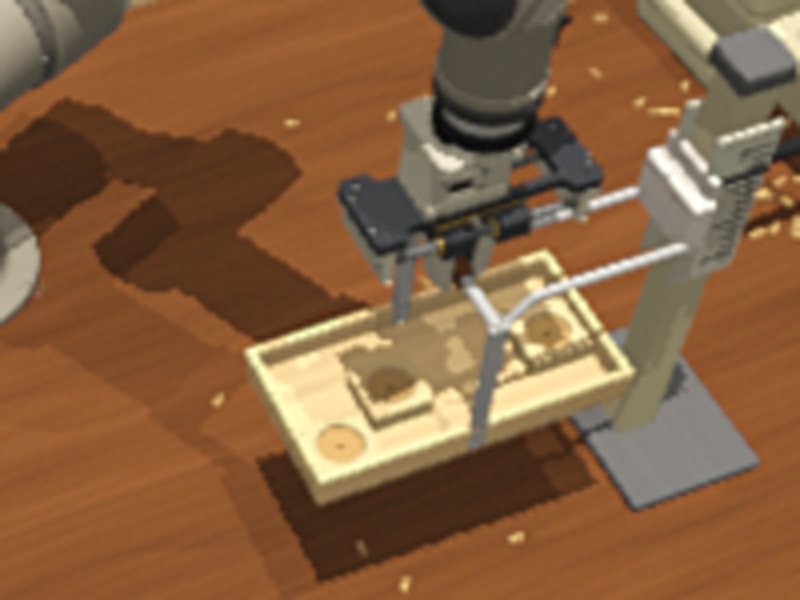

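Call:
{"name": "move_arm", "arguments": {"increments": [[0, 0.025, 0.002, 0], [0, 0.05, 0.002, 0], [0, 0.07, 0.002, 0], [0, 0.08, 0.002, 0], [0, 0.08, 0.002, 0]]}}

```text
time: 34.72
tool_pos: [0.474, 0.3362, 0.2989]
tool_rot: [-2.363, 1.571, -2.413]
contact_force: [-0.2, -0.4, -6.2]
opening: 0.0134
```

```bash
python3 -c "
from h import *
go([.4745,.338,.2991],87.1);print(robot.observe()['contact_force'])
snap('wrist','w30')
snap('scene','s30',(270,50,470,200),4)
p,R=tool()
for X in [(.5095,.314,.296),(.4398,.3178,.296)]: print((R.T@(np.array(X)-p)).round(4))
"
```

```text
t 34.73 p [0.474  0.3362 0.2989] jaw 87.1 q [ 0.49  0.41  1.23 -0.    1.51 -1.04] inc [-0.0005  0.0046  0.001 ] tw 0.0006 mm [-0.2  1.9  0.4]
[-0.23440512 -0.35644599 -6.18403055]
[ 0.003  -0.02    0.0365]
[ 0.003  -0.0197 -0.0333]
```

View pics/w30.png

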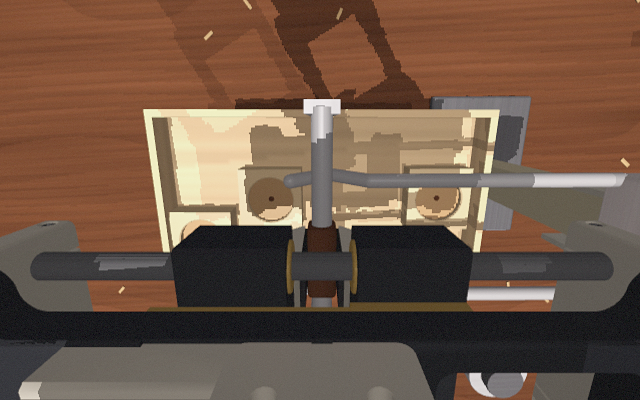

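View pics/s30.png

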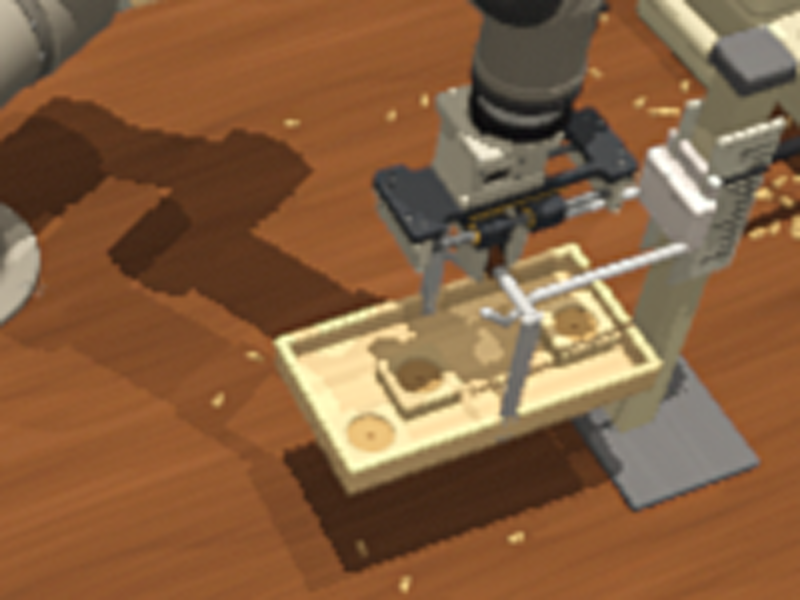

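The bar sits above the notches, with the tip about 20 mm outward and the seat 2 mm further in. I'll lower it in small steps.

Call:
{"name": "move_arm", "arguments": {"increments": [[0.012, 0.004, 0, 0], [0.025, 0.004, 0, 0], [0.038, 0.004, 0, 0], [0.05, 0.004, 0, 0], [0.06, 0.004, 0, 0]]}}

```text
time: 35.45
tool_pos: [0.4741, 0.3376, 0.2746]
tool_rot: [-2.772, 1.571, -2.822]
contact_force: [-0.1, 0.7, -6.1]
opening: 0.0137
```

Call:
{"name": "move_arm", "arguments": {"increments": [[0.006, 0, 0, 0], [0.012, 0, 0, 0], [0.018, 0, 0, 0], [0.024, 0, 0, 0], [0.03, 0, 0, 0]]}}

```text
time: 36.08
tool_pos: [0.4742, 0.3377, 0.263]
tool_rot: [0.68, 1.57, 0.63]
contact_force: [-0.9, -0.1, -4.9]
opening: 0.0136
```

```bash
python3 -c "
from h import *
go([.4745,.338,.266],87.1);print(robot.observe()['contact_force'],robot.observe()['torque'])
snap('wrist','w31')
snap('scene','s31',(320,70,470,180),5.3)
"
```

```text
t 36.08 p [0.4742 0.3377 0.263 ] jaw 87.1 q [ 0.49  0.42  1.3   0.    1.42 -1.03] inc [-0.0075  0.0008  0.0006] tw 0.0004 mm [-3.   0.3  0.3]
[-0.882227   -0.11800304 -4.8819111 ] [ 0.09800784 -0.02342995  0.05061769]
```

View pics/w31.png

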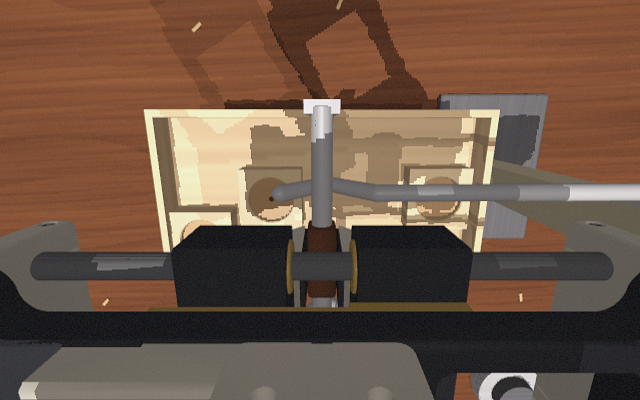

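View pics/s31.png

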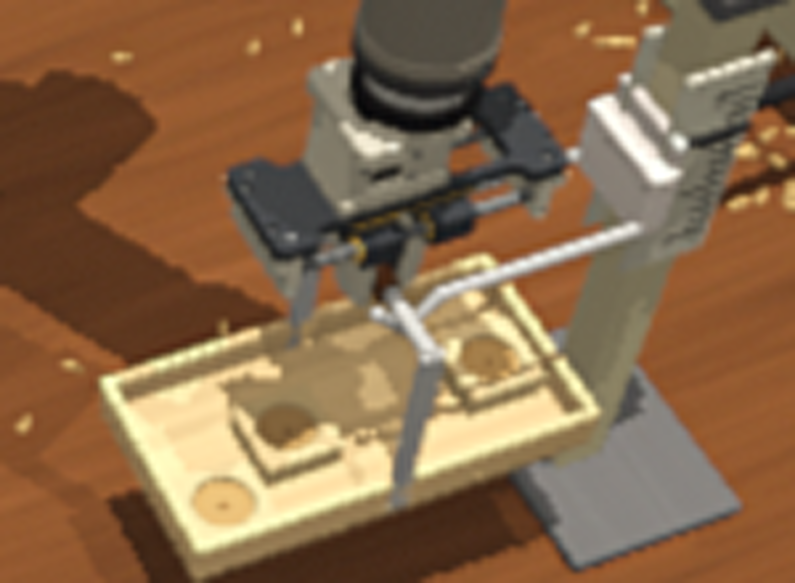

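The load is starting to transfer (6.1 down to 4.9 N). I keep lowering slowly.

Call:
{"name": "move_arm", "arguments": {"increments": [[0.005, 0, 0, 0], [0.01, 0, 0, 0], [0.015, 0, 0, 0], [0.02, 0, 0, 0], [0.025, 0, 0, 0]]}}

```text
time: 36.8
tool_pos: [0.4742, 0.3377, 0.253]
tool_rot: [0.742, 1.57, 0.692]
contact_force: [0.8, 0.7, -3.2]
opening: 0.0135
```

Call:
{"name": "move_arm", "arguments": {"increments": [[0.005, 0, 0, 0], [0.01, 0, 0, 0], [0.015, 0, 0, 0], [0.02, 0, 0, 0], [0.025, 0, 0, 0]]}}

```text
time: 37.42
tool_pos: [0.4742, 0.3377, 0.243]
tool_rot: [0.601, 1.57, 0.551]
contact_force: [0.2, 1.6, -2.0]
opening: 0.0133
```

```bash
python3 -c "
from h import *
go([.4745,.338,.22],87.1);print(robot.observe()['contact_force'],robot.observe()['torque'])
snap('wrist','w32')
snap('scene','s32',(320,70,470,180),5.3)
"
```

```text
t 37.42 p [0.4742 0.3377 0.243 ] jaw 87.1 q [ 0.49  0.44  1.33  0.    1.37 -1.03] inc [0.0575 0.0009 0.0006] tw 0.0004 mm [23.   0.3  0.2]
[ 0.15673865  1.56908753 -2.00077948] [ 0.27504075 -0.11546629  0.06149538]
```

View pics/w32.png

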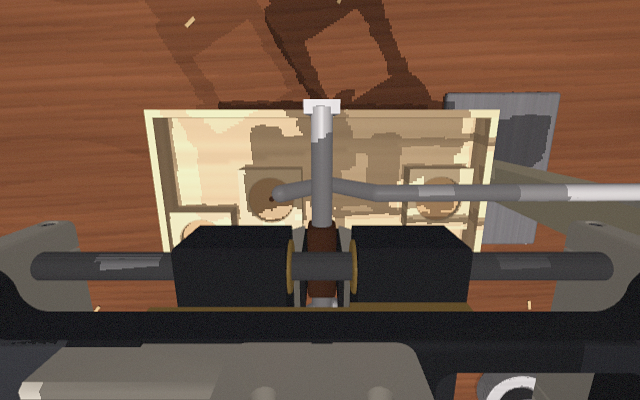

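View pics/s32.png

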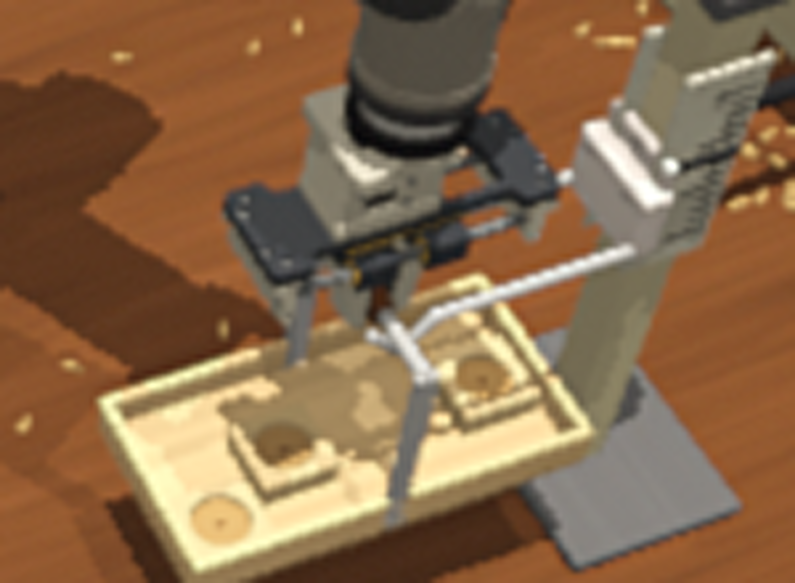

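Call:
{"name": "move_arm", "arguments": {"increments": [[0.005, 0, 0, 0], [0.01, 0.001, 0, 0], [0.015, 0.002, 0, 0], [0.02, 0.002, 0, 0], [0.025, 0.002, 0, 0]]}}

```text
time: 38.15
tool_pos: [0.4742, 0.3386, 0.233]
tool_rot: [1.126, 1.57, 1.076]
contact_force: [-0.4, 1.4, -1.6]
opening: 0.0134
```

Call:
{"name": "move_arm", "arguments": {"increments": [[0.004, 0, 0, 0], [0.008, 0, 0, 0], [0.01, 0, 0, 0], [0.01, 0, 0, 0], [0.01, 0, 0, 0]]}}

```text
time: 38.78
tool_pos: [0.4742, 0.3385, 0.2291]
tool_rot: [1.285, 1.571, 1.235]
contact_force: [-0.0, 3.3, -1.2]
opening: 0.0136
```

```bash
python3 -c "
from h import *
go([.4745,.338,.22],87.1)
f=[]
for i in range(1):
  o=robot.observe();print(o['contact_force'],o['torque'])
snap('wrist','w33')
o=robot.observe();print(o['contact_force'])
snap('scene','s33',(320,70,470,180),5.3)
o=robot.observe();print(o['contact_force'])
"
```

```text
t 38.77 p [0.4742 0.3385 0.2291] jaw 87.1 q [ 0.49  0.45  1.36  0.    1.34 -1.03] inc [ 0.0226 -0.0012  0.0009] tw 0.0004 mm [ 9.1 -0.5  0.3]
[-0.00973309  3.26759299 -1.22697666] [ 0.49731888 -0.0732086   0.01903642]
[ 0.7284024   2.51145603 -1.56706569]
[ 0.16892015  2.62444007 -2.45797042]
```

View pics/s33.png

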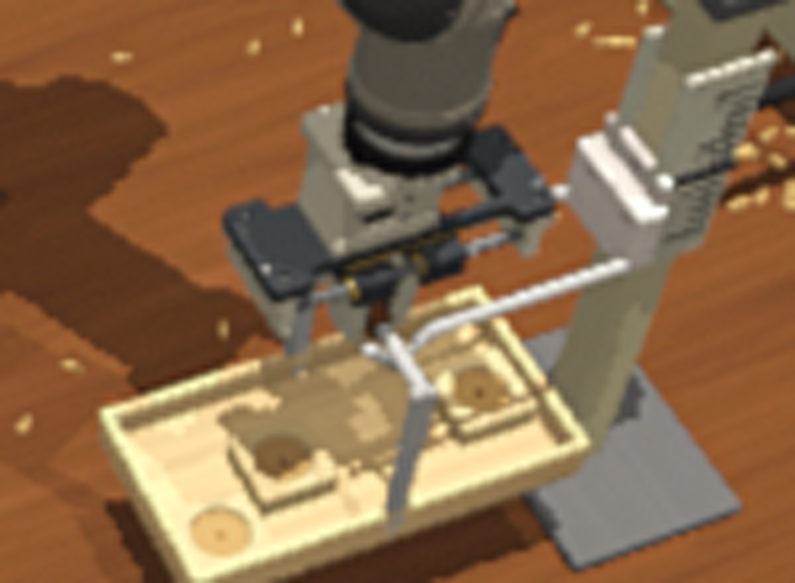

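The lateral force on the tool is +y at about 2.6 N, so the bar rides on the outer slope of the V. I'll ease it 2 mm further in.

Call:
{"name": "move_arm", "arguments": {"increments": [[0, 0.001, 0, 0], [0, 0.002, 0, 0], [0, 0.003, 0, 0], [0, 0.004, 0, 0], [0, 0.005, 0, 0]]}}

```text
time: 39.5
tool_pos: [0.4743, 0.3404, 0.229]
tool_rot: [-1.771, 1.571, -1.821]
contact_force: [0.9, 0.9, -1.8]
opening: 0.0134
```

```bash
python3 -c "
from h import *
for i in range(4):
  o=robot.observe();print(o['contact_force'],o['torque'])
  robot.read_camera('top')
snap('wrist','w34')
crop('w34','w34c',(230,140,430,300),4)
"
```

```text
[ 0.92804855  0.86945163 -1.76626219] [ 0.22821264 -0.0651606   0.02162483]
[ 0.29811982  1.27945227 -2.15897464] [ 0.30344558 -0.10663171  0.03910157]
[-0.2217146   1.61821491 -2.43966499] [ 0.24986842 -0.06364174 -0.02999474]
[ 0.08789842  1.65478068 -1.56980601] [ 0.36428455 -0.09949323  0.05908964]
```

View pics/w34c.png

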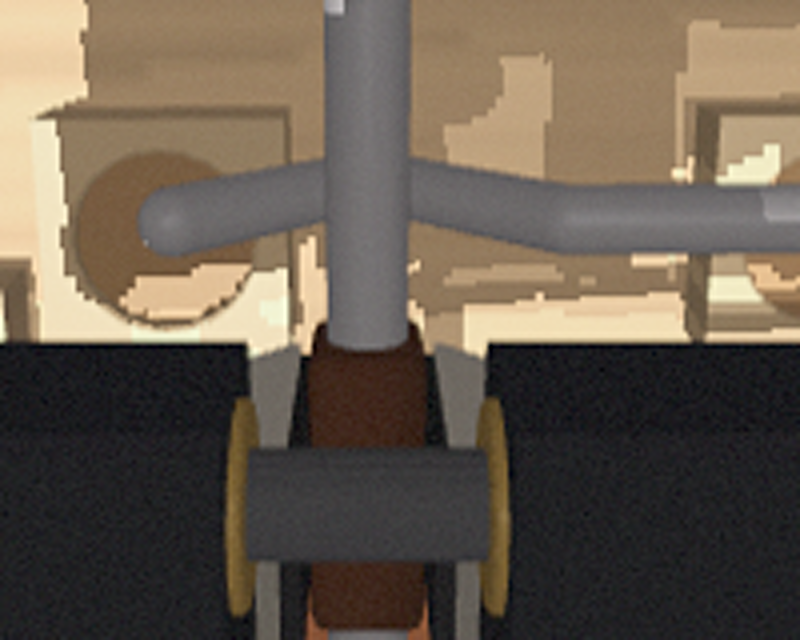

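Call:
{"name": "move_arm", "arguments": {"increments": [[0.004, 0.001, 0, 0], [0.008, 0.002, 0, 0], [0.012, 0.003, 0, 0], [0.016, 0.003, 0, 0], [0.02, 0.003, 0, 0]]}}

```text
time: 40.38
tool_pos: [0.4744, 0.3411, 0.2208]
tool_rot: [-1.703, 1.57, -1.753]
contact_force: [1.0, -4.0, -0.7]
opening: 0.0138
```

```bash
python3 -c "
from h import *
F=[]
for i in range(6):
  o=robot.observe();F.append(np.r_[o['contact_force'],o['torque']])
  robot.read_camera('top')
print(np.mean(F,0).round(2));go([.4745,.34,.21])
"
```

```text
[ 0.53 -4.59 -1.18 -0.67 -0.05  0.11]
t 40.67 p [0.4744 0.3412 0.2209] jaw 87.1 q [ 0.49  0.46  1.36 -0.    1.32 -1.03] inc [ 0.0274 -0.0028  0.0005] tw 0.0 mm [10.9 -1.1  0.2]
```

Call:
{"name": "move_arm", "arguments": {"increments": [[0.002, -0.001, 0, 0], [0.004, -0.0014, 0, 0], [0.006, -0.0014, 0, 0], [0.008, -0.0014, 0, 0], [0.008, -0.0014, 0, 0]]}}

```text
time: 41.3
tool_pos: [0.4744, 0.3411, 0.2178]
tool_rot: [1.043, 1.571, 0.992]
contact_force: [0.1, -3.7, -0.7]
opening: 0.0134
```

```bash
python3 -c "
from h import *
F=[]
for i in range(6):
  o=robot.observe();F.append(np.r_[o['contact_force'],o['torque']])
  robot.read_camera('top')
print(np.mean(F,0).round(2));go([.4745,.34,.21])
"
```

```text
[ 0.55 -3.41 -0.29 -0.5  -0.1   0.09]
t 41.6 p [0.4743 0.3411 0.2178] jaw 87.1 q [ 0.49  0.46  1.37  0.    1.31 -1.03] inc [ 0.0195 -0.0027  0.0005] tw 0.0 mm [ 7.8 -1.1  0.2]
```

Call:
{"name": "move_arm", "arguments": {"increments": [[0, -0.001, 0, 0], [0, -0.002, 0, 0], [0, -0.002, 0, 0]]}}

```text
time: 41.98
tool_pos: [0.4744, 0.341, 0.218]
tool_rot: [1.245, 1.569, 1.195]
contact_force: [1.3, 2.0, -0.0]
opening: 0.0137
```

```bash
python3 -c "
from h import *
F=[]
for i in range(6):
  o=robot.observe();F.append(np.r_[o['contact_force'],o['torque']])
  robot.read_camera('top')
print(np.mean(F,0).round(2));go([.4745,.34,.21])
snap('wrist','w35')
snap('scene','s35',(320,70,470,180),5.3)
"
```

```text
[ 1.    2.94 -0.24  0.48 -0.13  0.07]
t 42.27 p [0.4744 0.3409 0.218 ] jaw 87.1 q [ 0.49  0.46  1.37  0.    1.31 -1.03] inc [ 0.02   -0.0022  0.0005] tw 0.0 mm [ 8.  -0.9  0.2]
```

View pics/w35.png

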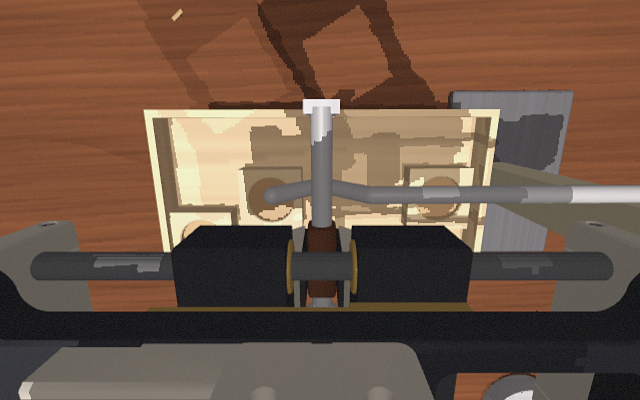

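View pics/s35.png

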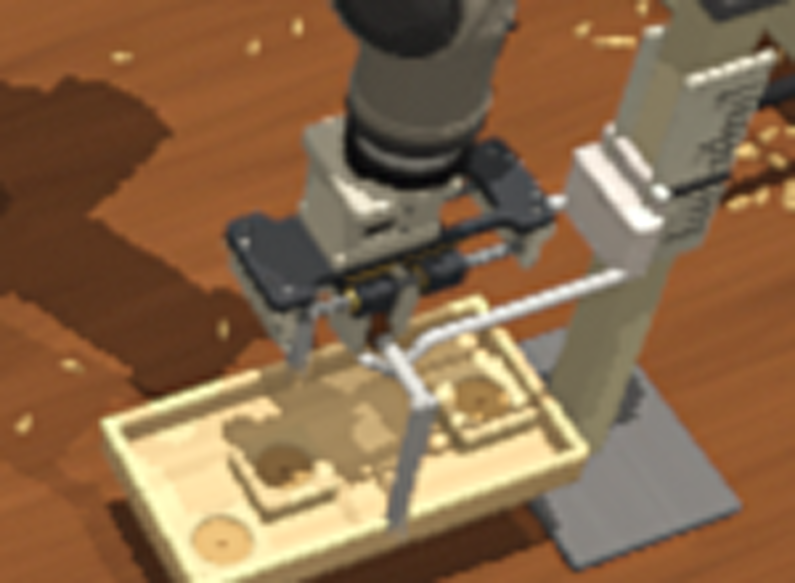

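Nearly all the weight is on the hook (Fz ≈ -0.2 N). I centre it by 0.2 mm and then relax the grip gradually.

Call:
{"name": "move_arm", "arguments": {"increments": [[0, 0.0007, 0, 0], [0, 0.0007, 0, 0], [0, 0.0007, 0, 0]], "squeeze": 20}}

```text
time: 42.75
tool_pos: [0.4743, 0.3408, 0.2179]
tool_rot: [1.261, 1.57, 1.211]
contact_force: [1.4, 4.9, -0.9]
opening: 0.0136
```

Call:
{"name": "move_arm", "arguments": {"increments": [[0, 0, 0, 0], [0, 0, 0, 0], [0, 0, 0, 0]], "squeeze": 8}}

```text
time: 43.12
tool_pos: [0.4743, 0.3408, 0.2179]
tool_rot: [1.303, 1.57, 1.253]
contact_force: [1.5, 5.4, 0.5]
opening: 0.0142
```

Call:
{"name": "move_arm", "arguments": {"increments": [[0, 0, 0, 0], [0, 0, 0, 0], [0, 0, 0, 0], [0, 0, 0, 0]], "squeeze": 3}}

```text
time: 43.62
tool_pos: [0.4743, 0.3408, 0.2178]
tool_rot: [1.556, 1.57, 1.506]
contact_force: [-0.2, 5.4, -0.3]
opening: 0.0141
```

```bash
python3 -c "
from h import *
F=[]
for i in range(6):
  o=robot.observe();F.append(np.r_[o['contact_force'],o['torque']])
  robot.read_camera('top')
print(np.mean(F,0).round(2),o['opening']);go([.4745,.34,.21])
"
```

```text
[ 0.64  4.82 -0.19  0.87 -0.16  0.02] 0.01390173559473026
t 43.92 p [0.4743 0.3408 0.2178] jaw 87.1 q [ 0.49  0.46  1.37  0.    1.31 -1.03] inc [ 0.0196 -0.0019  0.0006] tw 0.0 mm [ 7.8 -0.8  0.2]
```

Call:
{"name": "move_arm", "arguments": {"increments": [[0, 0.0008, 0, 0], [0, 0.0008, 0, 0], [0, 0.0008, 0, 0], [0, 0.0008, 0, 0]]}}

```text
time: 44.42
tool_pos: [0.4743, 0.3408, 0.2177]
tool_rot: [-2.549, 1.571, -2.599]
contact_force: [0.9, 4.4, -0.2]
opening: 0.0143
```

```bash
python3 -c "
from h import *
F=[]
for i in range(6):
  o=robot.observe();F.append(np.r_[o['contact_force'],o['torque']])
  robot.read_camera('top')
print(np.mean(F,0).round(2),o['opening']);go([.4745,.34,.21])
"
```

```text
[ 0.68  3.89 -0.33  0.66 -0.13  0.02] 0.0142473530540555
t 44.73 p [0.4743 0.3408 0.2178] jaw 87.1 q [ 0.49  0.46  1.37 -0.    1.31 -1.03] inc [ 0.0194 -0.002   0.0006] tw 0.0 mm [ 7.8 -0.8  0.2]
```

Call:
{"name": "move_arm", "arguments": {"increments": [[0, 0.001, 0, 0], [0, 0.002, 0, 0], [0, 0.0025, 0, 0], [0, 0.0025, 0, 0]]}}

```text
time: 45.22
tool_pos: [0.4743, 0.341, 0.2176]
tool_rot: [-1.898, 1.569, -1.949]
contact_force: [0.8, -3.5, 0.0]
opening: 0.0137
```

```bash
python3 -c "
from h import *
F=[]
for i in range(6):
  o=robot.observe();F.append(np.r_[o['contact_force'],o['torque']])
  robot.read_camera('top')
print(np.mean(F,0).round(2),o['opening']);go([.4745,.34,.21])
"
```

```text
[ 0.56 -4.78 -0.42 -0.71 -0.06  0.04] 0.014276044261503473
t 45.52 p [0.4743 0.3411 0.2176] jaw 87.1 q [ 0.49  0.46  1.37 -0.    1.32 -1.03] inc [ 0.019  -0.0027  0.0007] tw 0.0 mm [ 7.6 -1.1  0.3]
```

Call:
{"name": "move_arm", "arguments": {"increments": [[0, -0.001, 0, 0], [0, -0.001, 0, 0], [0, -0.001, 0, 0], [0, -0.001, 0, 0]]}}

```text
time: 46.02
tool_pos: [0.4743, 0.3411, 0.2177]
tool_rot: [-1.781, 1.57, -1.832]
contact_force: [0.0, -4.8, -0.5]
opening: 0.0138
```

```bash
python3 -c "
from h import *
F=[]
for i in range(6):
  o=robot.observe();F.append(np.r_[o['contact_force'],o['torque']])
  robot.read_camera('top')
print(np.mean(F,0).round(2),o['opening']);go([.4745,.34,.21])
"
```

```text
[-0.04 -5.44 -0.35 -0.8  -0.03  0.05] 0.01400285725563155
t 46.33 p [0.4743 0.3411 0.2177] jaw 87.1 q [ 0.49  0.46  1.37 -0.    1.32 -1.03] inc [ 0.0193 -0.0027  0.0006] tw 0.0 mm [ 7.7 -1.1  0.2]
```

The remaining side force is only about 0.3 mm of flex in the V, with the vertical load balanced. I'll open the fingers a little at a time.

Call:
{"name": "move_arm", "arguments": {"increments": [[0, -0.0005, 0, 0], [0, -0.0005, 0, 0], [0, -0.0005, 0, 0], [0, -0.0005, 0, 0]], "gripper": 0.83}}

```text
time: 46.82
tool_pos: [0.4743, 0.3417, 0.2179]
tool_rot: [1.349, 1.57, 1.299]
contact_force: [0.9, -0.1, 0.4]
opening: 0.0158
```

```bash
python3 -c "
from h import *
F=[]
for i in range(4):
  o=robot.observe();F.append(np.r_[o['contact_force'],o['torque']])
  robot.read_camera('top')
print(np.mean(F,0).round(2),o['opening']);go([.4745,.34,.21])
snap('wrist','w36')
snap('scene','s36',(320,70,470,180),5.3)
"
```

```text
[ 0.49 -0.13 -0.15  0.04  0.01 -0.06] 0.015424678280016048
t 47.02 p [0.4743 0.3415 0.2179] jaw 87.1 q [ 0.49  0.46  1.37  0.    1.31 -1.03] inc [ 0.0198 -0.0036  0.0006] tw 0.0 mm [ 7.9 -1.4  0.2]
```

View pics/w36.png

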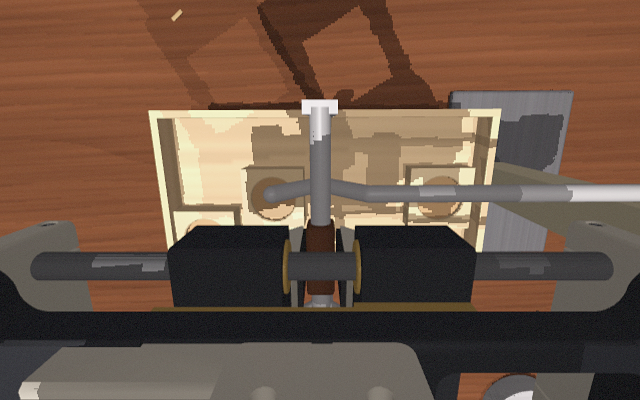

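View pics/s36.png

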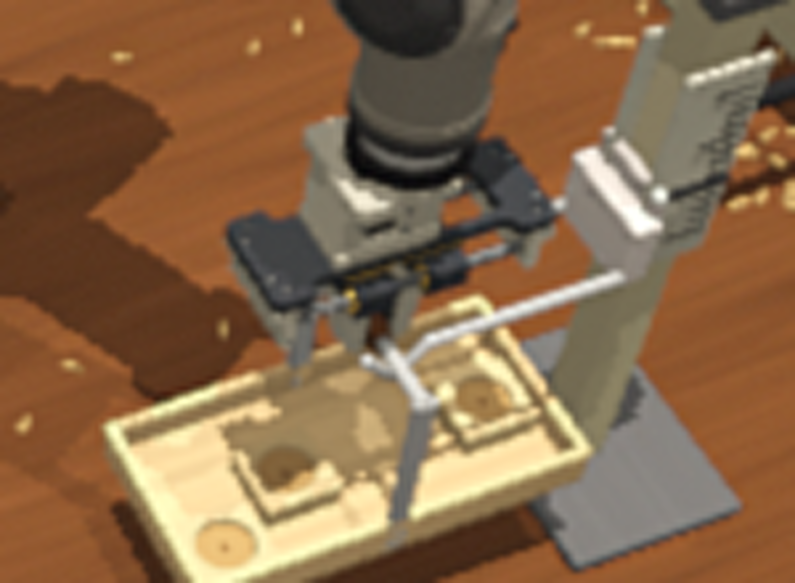

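Forces read zero and the tray hangs on the hooks. I open wider and retract straight up.

Call:
{"name": "move_arm", "arguments": {"increments": [[0, -0.002, 0, 0], [0, -0.002, 0, 0], [0, -0.002, 0, 0], [0, -0.002, 0, 0]], "gripper": 0.75}}

```text
time: 47.62
tool_pos: [0.4743, 0.3404, 0.2178]
tool_rot: [1.053, 1.571, 1.002]
contact_force: [-0.5, 0.6, -0.2]
opening: 0.0229
```

Call:
{"name": "move_arm", "arguments": {"increments": [[0, 0, 0, 0], [0, 0, 0, 0], [0, 0, 0, 0], [0, 0, 0, 0], [0, 0, 0, 0]], "gripper": 0.5}}

```text
time: 48.25
tool_pos: [0.4743, 0.3405, 0.2178]
tool_rot: [1.368, 1.571, 1.318]
contact_force: [-0.6, 0.2, 0.6]
opening: 0.0461
```

```bash
python3 -c "
from h import *
o=robot.observe();print(o['contact_force'],o['opening'])
snap('wrist','w37')
"
```

```text
[-0.55944629  0.18359101  0.58162366] 0.0460598151493003
```

View pics/w37.png

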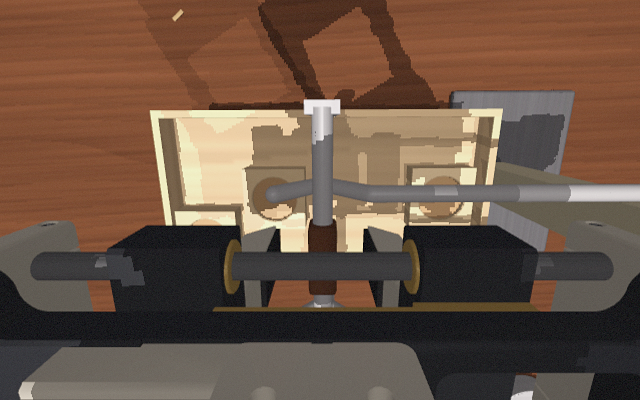

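Call:
{"name": "move_arm", "arguments": {"increments": [[-0.03, 0, 0, 0], [-0.08, 0, 0, 0], [-0.15, 0, 0, 0], [-0.22, 0, 0, 0], [-0.28, 0, 0, 0]]}}

```text
time: 48.92
tool_pos: [0.4744, 0.3405, 0.332]
tool_rot: [0.575, 1.569, 0.525]
contact_force: [-0.4, 0.1, 0.5]
opening: 0.0457
```

Call:
{"name": "move_arm", "arguments": {"increments": [[0, -0.08, 0, 0], [0, -0.2, 0, 0], [0, -0.35, 0, 0], [0, -0.5, 0, 0], [0, -0.6, 0, 0]]}}

```text
time: 49.55
tool_pos: [0.4619, 0.0986, 0.331]
tool_rot: [-0.059, 1.569, -0.11]
contact_force: [0.6, 0.4, 0.7]
opening: 0.0461
```

```bash
python3 -c "
from h import *
go([.4745,.34,.21])
snap('scene','s38',(270,50,470,200),4)
snap('top','t38',(100,120,440,300),2.3)
"
```

```text
t 49.55 p [0.4619 0.0986 0.331 ] jaw 87.1 q [ 0.05  0.18  1.46 -0.    1.5  -1.47] inc [ 3.024e-01  6.045e-01 -2.000e-04] tw 0.0 mm [ 1.209e+02  2.418e+02 -1.000e-01]
```

View pics/s38.png

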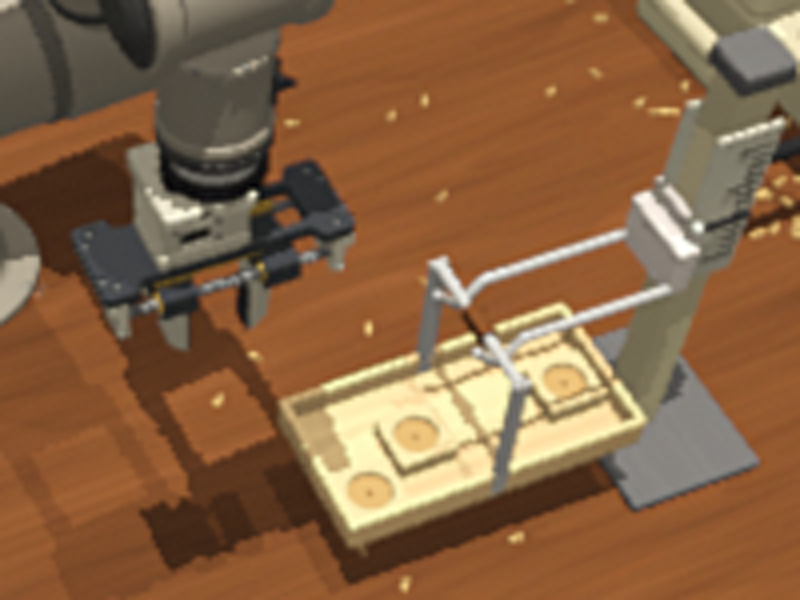

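View pics/t38.png

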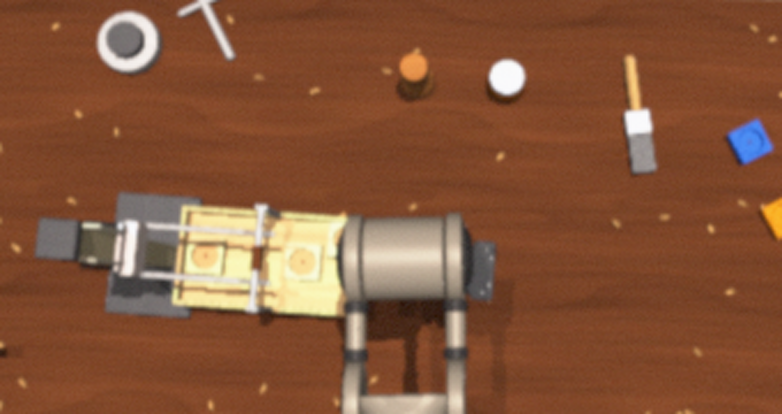

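The tray hangs in both hooks, nearly level, with all three recesses up. I'll back off, let it settle and compare.

Call:
{"name": "move_arm", "arguments": {"increments": [[0, -0.05, 0, 0], [0, -0.15, 0, 0], [0, -0.25, 0, 0], [0, -0.3, 0, 0], [0, -0.3, 0, 0]]}}

```text
time: 50.28
tool_pos: [0.4565, -0.0194, 0.3304]
tool_rot: [0.292, 1.57, 0.24]
contact_force: [0.8, 0.2, -0.1]
opening: 0.0462
```

```bash
python3 -c "
from h import *
snap('scene','s39',(270,50,470,200),4)
"
```

Call:
{"name": "move_arm", "arguments": {"increments": [[0, 0, 0, 0], [0, 0, 0, 0], [0, 0, 0, 0], [0, 0, 0, 0], [0, 0, 0, 0]]}}

```text
time: 50.95
tool_pos: [0.4562, -0.019, 0.3298]
tool_rot: [1.011, 1.571, 0.961]
contact_force: [-0.8, 0.9, -0.4]
opening: 0.0459
```

Call:
{"name": "move_arm", "arguments": {"increments": [[0, 0, 0, 0], [0, 0, 0, 0], [0, 0, 0, 0], [0, 0, 0, 0], [0, 0, 0, 0]]}}

```text
time: 51.58
tool_pos: [0.4562, -0.0191, 0.3298]
tool_rot: [0.776, 1.571, 0.726]
contact_force: [0.5, 0.3, 0.4]
opening: 0.0457
```

Call:
{"name": "move_arm", "arguments": {"increments": [[0, 0, 0, 0], [0, 0, 0, 0], [0, 0, 0, 0], [0, 0, 0, 0], [0, 0, 0, 0]]}}

```text
time: 52.2
tool_pos: [0.4562, -0.0191, 0.3298]
tool_rot: [0.993, 1.571, 0.943]
contact_force: [-0.1, -0.6, 0.1]
opening: 0.0461
```

```bash
python3 -c "
from h import *
snap('scene','s40',(330,70,450,190),5)
snap('top','t40',(100,120,440,300),2.3)
def df(a,b):
    a=cv2.imread(a).astype(int)[50:200,330:470];b=cv2.imread(b).astype(int)[50:200,330:470]
    d=np.abs(a-b).max(2);print(d.max(),(d>25).sum())
df('pics/s38_raw.png','pics/s40_raw.png');df('pics/s39_raw.png','pics/s40_raw.png')
a=cv2.imread('pics/s40_raw.png');robot.read_camera('scene')
"
```

```text
156 1869
6 0
```

View pics/s40.png

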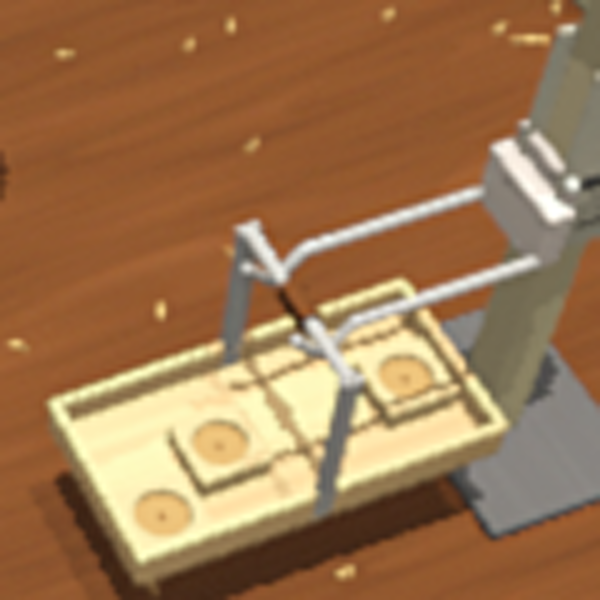

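View pics/t40.png

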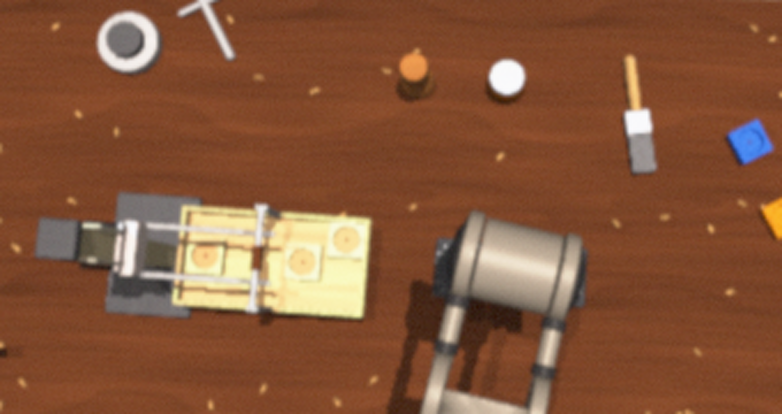

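Settled: no change beyond image noise over 2 s. The bar is in both notches, and the mill, jar and brush have not moved. I'm handing in.

```bash
python3 -c "
from cell import robot
print(robot.hand_in())"
```

```text
the job is handed in; nothing more can be done
None
```

The tray hangs on both hooks of the scale with three pale blanks in it, all flat and recess up. I handed the job in at about 52 s; `hand_in` gives no verdict, so this rests on my own checks.

- **Blanks:** Three pale blanks were on the bench and I left the blue and orange ones alone. One lay recess down. I gripped it near an edge, swung it to hang down, rolled it over on the bench and confirmed in the picture that the recess was up.
- **Knocked blank:** The second blank I placed was knocked sideways inside the tray while the arm was away. It came to rest flat in a corner, still recess up, so I left it there.
- **Hanging:** I brought the bar in about 33 mm above the seat and lowered it at about 15 mm/s. The wrist force fell gradually from about 6 N to 0 before I opened the fingers step by step. Up to 5 N of side force built up while I centred the bar in the notches; it was gone at the first small opening of the fingers.

**Last checks:**
- Two scene pictures about 2 s apart show no movement of the scale or the tray.
- The arm is well clear of everything, and the mill, jar and brush have not moved.
- The tray looks nearly level. I expect about 2° of tilt because two blanks sit on one side, but I did not measure it.
- I followed the pointer only in still pictures and the wrist-force readings, not continuously.

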